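# Seat the soldering jig plate on its kinematic stand

### The arm

A 6-joint arm with a two-finger parallel gripper is mounted at the origin on the work surface. World frame = base frame: x ahead of the robot, y to its left, z up, the work surface at z = 0. Lengths are in m, angles in rad, forces in N, time in s.
With the tool pointing down it reaches from about 0.25 to 0.8 m from the base axis. Payload 3.9 kg.
Tool frame: the origin (TCP) lies at the very end of the fingers, on their centre line; the grasp point (between the pads) lies env.pinch_z behind it (env.pinch_z is the distance from the TCP to the grasp point, in m); z points along the fingers, y is the direction in which the jaws open and shut (so a half turn about z gives the same grasp; the last joint's range is limited). The gripper opens to 85 mm and grips with 20 to 120 N. Pads are 22 mm wide; open, the fingers measure 114 mm over their backs; the gripper's body (76 mm by 85 mm) begins 54 mm behind the grasp point. The pads swing forward as they close: fully open they stand 13 mm farther back than shut.
Start: joints at [-1.188, 0.26, -0.138, 1.173, 0, 1.571], TCP at [0.196, -0.487, 0.231] pointing down, gripper open.
Joint ranges: [-2.78, 2.78], [-0.83, 1.72], [-1.28, 1.37], [-1.9, 2.12], [-1.57, 1.48], [-3.14, 3.14]. Speed limits (rad/s): [2.57, 2.57, 3.14, 3.14, 3.14, 3.14].

### API

Orientations are given as a unit quaternion [x, y, z, w].
In Python, from rig import env, vision gives the robot as it stands. The module is installed in compiled form; this text tells all that it offers.
- The arm moves only by the shell command python3 -m inch 'ROWS' [OPENING] [FORCE]. ROWS is JSON, a list of rows, each an object of numbers: "x", "y", "z": the shift along the world's x, y, z in m; "wx", "wy", "wz": the turn, a rotation vector about the world's x, y, z in rad. A call has 1 to 20 rows; each row is the pose to reach, as a shift and turn from the pose commanded when the call began; what a row does not reach only later rows make up. A row lasts 1/12 s, in which the tool goes at most 41.7 mm and 7.16 degrees, less where a joint would pass 70% of its speed; a pose out of reach is approached as far as the arm can. A call with a gripper value outside its range is refused whole. OPENING is the gripper's target within -1 to 1 (shut at 1, half-way at 0, fully open at -1), set as the call begins (- or left out, the last holds). The fingers move at their own pace and stop on an object; FORCE is the grip in N (left out, the last holds). Time passes only in rows, so rows that repeat a pose let the fingers close. It gives the time, the measured TCP pose, the force and the opening at its end, in the units of the state.
- env.get_state(): the state, without advancing time (a new reading comes with each control period).
- vision.snapshot(name): name is "side" or "top" or "wrist"; returns a dict with "frame" (480x640x3 uint8, red, green, blue), "fx", "fy", "cx", "cy" (pixels), "rvec" (rotation vector, rad) and "tvec" (3), from world to camera coordinates, as OpenCV has them. Camera axes: x right, y down, z forward; pixel columns grow to the right and rows downward; lengths in m; the calibration is good to about 2 mm. A picture is of the moment at which its call begins. There is no depth.
- env.close_job(): hands the job in, once; it reports no verdict.
The state is a dict: "t": time; "qpos": joint angles; "joint_velocities": joint speeds; "joint_torque": joint torques, N m; "tool_pos": TCP position; "tcp_rot": TCP orientation; "ft_force": force on the tool from outside, world axes, zero at the start; "wrist_torque": the same for the moment, N m; "grip_width": finger opening in m.
Only numpy, scipy, OpenCV 4.12 (cv2) and the standard library are available. Lean on these libraries where they do the work, as an engineer would, in place of code of your own. Each camera call takes 0.05 s, during which the arm holds its last target. There are 200 camera calls.

### The job

Lift the small aluminium jig plate with the glass star out of the mint tray and settle its three ball feet home on the stand: nose foot in the cone, one rear foot in the groove, the other on the flat. Feel it in gently, bed it by pressing down about 12 N for a second (the plate must never bear on the stand with more than 25 N, so no dropping either), then let go, leaving it at rest. Keep the plate level all the while, and leave the spool, cup and lid in the tray where they are.

Things in the scene. Friction and masses are not known exactly. Their poses are not given: they have to be found in the camera images.
- jig_grip (a point): Centre of the jig plate's blue upright grip bar: 50 mm long (its x), 12 wide (y), 40 high (z). This point is half-way up the bar: 20 mm below its top, 25 mm above the plate's top face (a flat pink glass star 3 mm thick lies on that), 50 mm above the undersides of the feet. The plate, 0.35 to 0.6 kg, starts standing on its feet in the tray.
- jig: The jig plate, aluminium, 6 mm thick; origin level with the undersides of its feet, 50 mm below jig_grip, same axes. It spans x -58 to +20, y +-57 mm, plus a nose 44 mm wide out to x = 72 mm with an orange stripe. Feet: three steel balls 14 mm in diameter, at (x, y) = nose (55, 0), rear (-40, 42) and (-40, -42) mm; plate underside 19 mm above their lowest points.
- stand_home (a point): Fixed point on the middle axis of the stand's foot, 66 mm above the table, level with the top of the flat seat; x towards the cone end (orange stripe), z up. Fully home, jig_grip is 50 mm above this level, plate level, plate x along this x. Sideways it can then be up to 6.5 mm off this axis along x and up to 6.5 mm along y: see stand.
- stand: Rigid stand; origin on the table, 66 mm below stand_home. Grey foot 190 x 160 mm; black top plate 182 x 145 mm, top 56 mm up, carries all three seats on two cross slides, locked anywhere up to +-6.5 mm in x and in y. That setting is NOT in any reading and differs each time: see it, or feel it. Dry friction (about 0.5 to 0.65): a plate just let go off-centre hangs up on the slopes.
- stand_cone (a point): Where the cone's middle would be with the slides centred: 55 mm in x from stand_home, at the same height (fixed to the foot; the true cone is up to 6.5 mm off in x and y). Brass cone of eight flats, 45 degree sides, mouth 32 mm across, rim 13 mm above the flat seat. A foot off-centre by d meets its side d too high and is pushed towards the centre.
- stand_groove (a point): Where the groove's middle would be with the slides centred: x -40, y 42 mm from stand_home. Brass V groove, 45 degree sides, 32 mm wide, 44 long, pointing at the cone, rim 13 mm above the flat. The third seat, a steel flat 32 mm square, is at x -40, y -42 mm, level with stand_home.
- tray_floor (a point): Fixed mint-green tray 280 (x) x 340 (y) mm, wall 4 mm, rim 20 mm high, kraft paper inside; this point is the centre of its inner floor, 4 mm above the table. The jig plate stands in its +y part.
- spool: Bystander in the tray: solder spool, 58 mm across, 44 mm high, origin under its centre.
- cup: Bystander in the tray: small clear plastic cup, 60 mm across, 32 mm high, origin under its centre.
- cup_lid: Bystander in the tray: clear disc lid, 52 mm across, 5 mm thick, origin under its centre.
Things that resemble listed ones, but are neither listed nor needed, are in the scene too. Leave any red look-alike of the jig alone.

How it is judged:
On the way, in this order (a step that is already met when the one before it is completed fails the run):
1. the jig plate is lifted out of the tray (its feet more than 40 mm above the table) (height (world z) of jig above 0.04 m and contact force between jig and stand below 0.05 N), for 0.2 s.
2. all three feet home, and the plate pressed down so that it bears on the stand with more than 8 N, its weight included, for 0.2 s (z of jig_grip in the frame of stand_home between 0.0485 and 0.0512 m and angle between jig_grip's own z axis and vertical below 0.02 rad and horizontal distance between jig_grip and stand_home below 0.013 m and angle between the x axis of jig_grip and the x axis of stand_home, either way round below 0.06 rad and contact force between jig and stand above 8 N), for 0.2 s.
At the end, for the whole second after the job is handed in: The jig plate rests on the stand, released and still, all three feet home: its height is at most 1.2 mm above or 1.5 mm below the seated height (50 mm above stand_home), tilt under 0.02 rad, its x axis within 0.06 rad of the stand's, its middle within 13 mm of the stand's middle axis (z of jig_grip in the frame of stand_home between 0.0485 and 0.0512 m and angle between jig_grip's own z axis and vertical below 0.02 rad and horizontal distance between jig_grip and stand_home below 0.013 m and angle between the x axis of jig_grip and the x axis of stand_home, either way round below 0.06 rad and linear speed of jig below 0.01 m/s and contact force between jig and the fingers below 0.05 N); the robot touches nothing.
It fails at once if the jig plate bears on the stand with more than 25 N (contact force between jig and stand above 25 N).
It fails at once if the jig plate is tipped more than 0.4 rad (angle between jig_grip's own z axis and vertical above 0.4 rad).
It fails at once if a bystander is moved more than 20 mm (distance of any of spool, cup, cup_lid from where it was at the start of the episode above 0.02 m).
It also fails if it takes over 72 s, if anything falls off the work surface, if the arm or the gripper's body presses on something with over 40 N, if the wrist force passes 120 N, or if a joint passes its speed limit or range.

## Working session

There is one attempt and no reset: what is moved stays moved. The work goes in short steps, Python scripts to look and compute and a shell command to move; the robot and the scene stay as the last step left them, time stands still between calls to the robot, and variables do not carry over. Pictures are saved under pics/ and viewed, about 8 in all and at most 12, crops included, and the job is handed in when it is done.

```bash
mkdir -p pics
cat > h.py <<'E'
import numpy as np, cv2
from rig import env, vision
def snap(name, fn=None):
    s=vision.snapshot(name); im=cv2.cvtColor(s["frame"],cv2.COLOR_RGB2BGR)
    if fn: cv2.imwrite("pics/"+fn+".png",im); np.save("pics/"+fn+".npy",{k:v for k,v in s.items()},allow_pickle=True)
    return s
def load(fn): return np.load("pics/"+fn+".npy",allow_pickle=True).item()
def ray(s,u,v):
    R=cv2.Rodrigues(np.array(s["rvec"],float))[0]; t=np.array(s["tvec"],float).ravel()
    d=R.T@np.array([(u-s["cx"])/s["fx"],(v-s["cy"])/s["fy"],1.]); return -R.T@t,d/np.linalg.norm(d)
def onplane(s,u,v,z):
    c,d=ray(s,u,v); return c+d*(z-c[2])/d[2]
def tri(a,b):
    (c1,d1),(c2,d2)=ray(*a),ray(*b)
    k=np.linalg.lstsq(np.c_[d1,-d2],c2-c1,rcond=None)[0]
    p,q=c1+k[0]*d1,c2+k[1]*d2; return (p+q)/2,np.linalg.norm(p-q)
def proj(s,P): return cv2.projectPoints(np.float64([P]),np.float64(s["rvec"]),np.float64(s["tvec"]),np.float64([[s["fx"],0,s["cx"]],[0,s["fy"],s["cy"]],[0,0,1]]),None)[0].ravel()
E
python3 - <<'E'
from h import *
a=snap("top","top0");b=snap("side","side0")
st=env.get_state();print({k:np.round(v,4) for k,v in st.items()},env.pinch_z)
for s in(a,b): print(ray(s,320,240),s["fx"])
E
```

```text
{'t': np.float64(0.1), 'qpos': array([-1.188 ,  0.2606, -0.1392,  1.1727,  0.    ,  1.5708]), 'joint_velocities': array([-0.0005,  0.0002,  0.0021, -0.0005, -0.0003, -0.0009]), 'joint_torque': array([ 1.00000e-04, -4.06508e+01,  2.54528e+01,  1.01000e-02,
       -0.00000e+00,  0.00000e+00]), 'tool_pos': array([ 0.1959, -0.4864,  0.2306]), 'tcp_rot': array([ 9.817e-01,  1.903e-01, -2.000e-04, -9.000e-04]), 'ft_force': array([-0.3293, -0.2079,  0.4227]), 'wrist_torque': array([ 0.0268,  0.0014, -0.0345]), 'grip_width': np.float64(0.0853)} 0.0187
(array([ 0.35904793, -0.03808884,  1.00875259]), array([ 0.08864021, -0.02694885, -0.99569909])) 455.8620014081047
(array([-0.10813747,  0.73620995,  0.75294647]), array([ 0.44792274, -0.65409205, -0.60953163])) 596.5398226979204
```

View pics/top0.png

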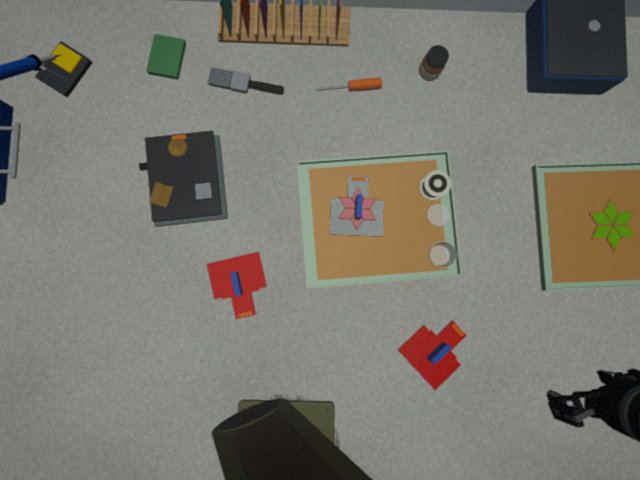

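View pics/side0.png

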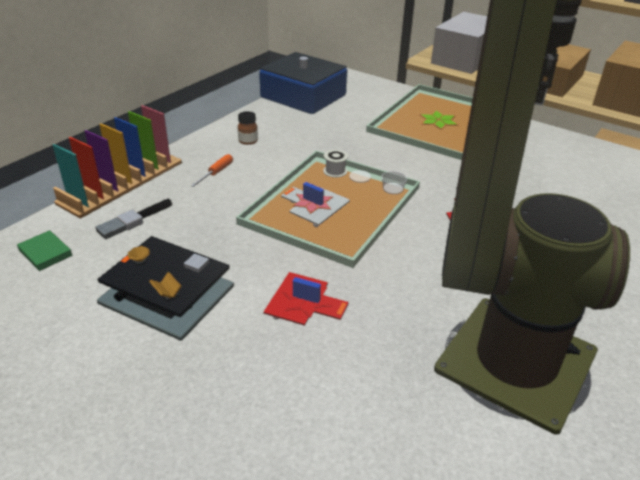

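The jig candidates are the aluminium plate with the pink star at top (357,208) / side (313,197), and two red look-alikes at top (237,285) and (438,353). The green star at (612,224) lies in another tray. The aluminium plate in the mint tray fits the description. The stand is at top (185,178), with its cone end at (178,145). Next I'll measure both and confirm with one crop.

```bash
cat > m.py <<'E'
from h import *
def blob(s,box,lo,hi,k=0):
    hsv=cv2.cvtColor(s["frame"],cv2.COLOR_RGB2HSV);m=cv2.inRange(hsv,np.array(lo),np.array(hi))
    w=np.zeros_like(m);x0,y0,x1,y1=box;w[y0:y1,x0:x1]=m[y0:y1,x0:x1]
    n,l,st,c=cv2.connectedComponentsWithStats(w)
    o=np.argsort(-st[1:,4])[:k+1]+1
    return [(c[i],st[i],cv2.minAreaRect(np.argwhere(l==i)[:,::-1].astype(np.float32))) for i in o]
E
python3 - <<'E'
from m import *
a,b=load("top0"),load("side0")
B=((100,120,40),(130,255,255)); O=((3,150,120),(14,255,255)); 
r={}
for nm,s,bx in(("top",a,(335,185,385,235)),("side",b,(290,170,340,215))):
    for q in blob(s,bx,*B): print(nm,"blue",q[0],q[1],q[2]); r[nm]=q[0]
print("bar",tri((a,*r["top"]),(b,*r["side"])))
for nm,s,bx in(("topjig",a,(335,165,385,190)),("topstand",a,(140,125,220,150)),("sidestand",b,(110,240,160,270))):
    for q in blob(s,bx,*O,1): print(nm,"orange",q[0],q[1])
# seats flat centre by hand: top (203,191), side (196,262)
print("flat",tri((a,203,190.5),(b,196,262)))
print("cone",tri((a,177.5,148),(b,140,254)))
A=cv2.cvtColor(a["frame"],cv2.COLOR_RGB2BGR);S=cv2.cvtColor(b["frame"],cv2.COLOR_RGB2BGR)
c1=cv2.resize(A[120:240,125:245],(400,400),interpolation=2);c2=cv2.resize(A[150:250,300:400],(400,400),interpolation=2)
cv2.imwrite("pics/crop0.png",np.hstack([c1,c2]))
E
```

```text
top blue [358.54545455 205.91818182] [356 195   6  23 110] ((358.5, 206.0), (22.0, 5.0), 90.0)
side blue [312.83333333 187.1969697 ] [304 183  19   9  66] ((312.89654541015625, 187.2586212158203), (18.9409236907959, 3.5282113552093506), 21.801406860351562)
bar (array([ 0.51662539, -0.142865  ,  0.06561181]), np.float64(0.0003413907467619972))
topjig orange [357.58823529 178.11764706] [352 177  13   3  34]
topstand orange [178.86 136.58] [172 135  14   5  50]
sidestand orange [125.25806452 259.03225806] [121 256   9   7  31]
flat (array([0.54054786, 0.18318233, 0.06218902]), np.float64(0.0011624699166488935))
cone (array([0.62600349, 0.23693678, 0.07391156]), np.float64(0.0021005717078472885))
```

View pics/crop0.png

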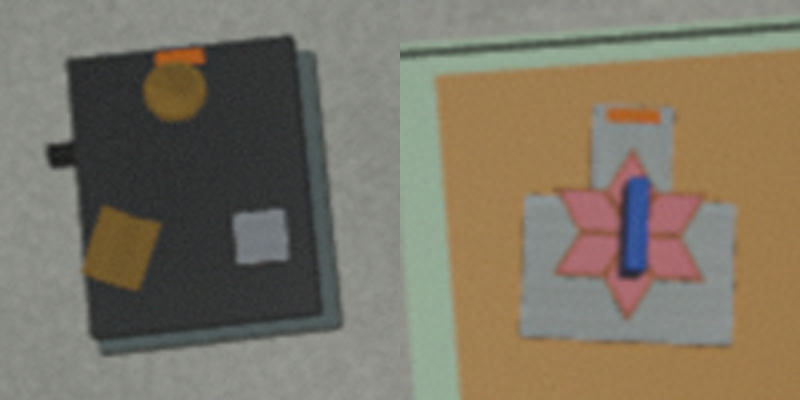

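The crop confirms it: the aluminium plate with the pink star, blue bar and orange nose stripe towards world +x is the jig. The black stand has its cone under the stripe at crop (175,92), the groove at (122,248) and the flat at (261,236). The bar's visible centre comes out at z = 0.066, which fits a bar from 0.034 to 0.074. I'll move over it for a look with the wrist camera.

```bash
python3 -m inch '[{"x":0.3,"y":0.343,"z":0.06,"wz":-0.38},{"x":0.3,"y":0.343,"z":0.06,"wz":-0.38},{"x":0.3,"y":0.343,"z":0.06,"wz":-0.38},{"x":0.3,"y":0.343,"z":0.06,"wz":-0.38},{"x":0.3,"y":0.343,"z":0.06,"wz":-0.38},{"x":0.3,"y":0.343,"z":0.06,"wz":-0.38},{"x":0.3,"y":0.343,"z":0.06,"wz":-0.38},{"x":0.3,"y":0.343,"z":0.06,"wz":-0.38},{"x":0.3,"y":0.343,"z":0.06,"wz":-0.38},{"x":0.3,"y":0.343,"z":0.06,"wz":-0.38},{"x":0.3,"y":0.343,"z":0.06,"wz":-0.38},{"x":0.3,"y":0.343,"z":0.06,"wz":-0.38},{"x":0.3,"y":0.343,"z":0.06,"wz":-0.38},{"x":0.3,"y":0.343,"z":0.06,"wz":-0.38},{"x":0.3,"y":0.343,"z":0.06,"wz":-0.38},{"x":0.3,"y":0.343,"z":0.06,"wz":-0.38},{"x":0.3,"y":0.343,"z":0.06,"wz":-0.38},{"x":0.3,"y":0.343,"z":0.06,"wz":-0.38}]'
python3 - <<'E'
from m import *
s=snap("wrist","w1");print(ray(s,320,240),s["fx"])
print(proj(s,(.517,-.143,.074)))
for q in blob(s,(0,0,640,480),(100,120,40),(130,255,255),2): print("blue",q)
for q in blob(s,(0,0,640,480),(3,150,120),(14,255,255),2): print("or",q)
E
```

```text
(array([ 0.2728959 , -0.45507892,  0.37271707]), array([-0.30481147, -0.09976946, -0.94717265])) 396.9995689313849
[-128.04727512 -728.83905098]
blue (array([132.52892562, 106.27844882]), array([  93,   88,   80,   39, 1573], dtype=int32), ((132.57171630859375, 106.49272155761719), (23.527576446533203, 78.33405303955078), 65.77225494384766))
or (array([216.88295165,  73.67430025]), array([204,  53,  27,  43, 393], dtype=int32), ((216.8378448486328, 73.97296905517578), (43.68103790283203, 12.766901016235352), 65.77225494384766))
or (array([127.5,  31.5]), array([127,  31,   2,   2,   2], dtype=int32), ((127.5, 31.5), (1.4142135381698608, 0.0), -135.0))
or (array([163.5,  68. ]), array([163,  68,   2,   1,   2], dtype=int32), ((163.5, 68.0), (1.0, 0.0), 180.0))invalid input
```

View pics/w1.png

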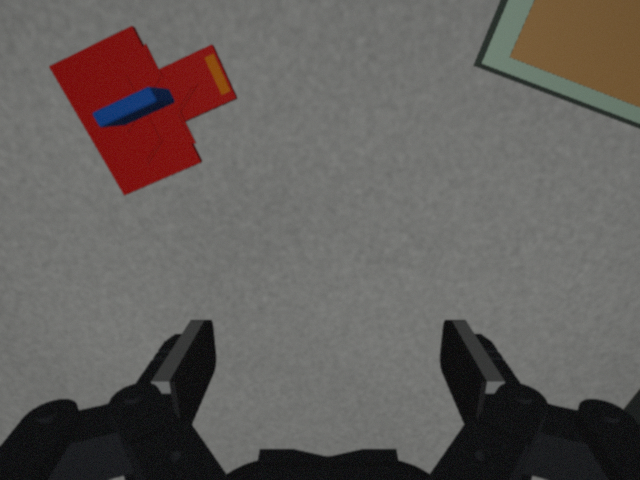

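The move was refused as "invalid input", and the picture shows only a red look-alike from the start pose. I'll test the input format with one small row.

```bash
python3 -m inch '[{"x":0.02,"y":0.03,"z":0.01,"wx":0,"wy":0,"wz":-0.05}]'; python3 -m inch '[{"x":0.3,"y":0.31,"z":0.06,"wz":-0.33}]'; python3 -m inch --help
```

```text
t: 0.23
tool_pos: [0.2141, -0.4598, 0.2391]
tcp_rot: [0.987, 0.163, -0.001, -0.0]
ft_force: [1.3, -0.0, 0.5]
grip_width: 0.0856invalid input
invalid input: not JSON, or not a number
```

```bash
python3 -m inch '[{"x":0.026,"y":0.028,"z":0.005,"wz":-0.05},{"x":0.052,"y":0.057,"z":0.01,"wz":-0.1},{"x":0.078,"y":0.085,"z":0.015,"wz":-0.15},{"x":0.103,"y":0.113,"z":0.02,"wz":-0.2},{"x":0.13,"y":0.142,"z":0.025,"wz":-0.25},{"x":0.155,"y":0.17,"z":0.03,"wz":-0.3},{"x":0.18,"y":0.198,"z":0.035,"wz":-0.33},{"x":0.206,"y":0.227,"z":0.04,"wz":-0.33},{"x":0.232,"y":0.255,"z":0.045,"wz":-0.33},{"x":0.258,"y":0.284,"z":0.05,"wz":-0.33},{"x":0.284,"y":0.312,"z":0.05,"wz":-0.33},{"x":0.284,"y":0.312,"z":0.05,"wz":-0.33},{"x":0.284,"y":0.312,"z":0.05,"wz":-0.33},{"x":0.284,"y":0.312,"z":0.05,"wz":-0.33}]'
python3 - <<'E'
from m import *
s=snap("wrist","w2");print(ray(s,320,240),s["fx"])
print(proj(s,(.517,-.143,.074)))
for q in blob(s,(0,0,640,480),(100,120,40),(130,255,255),1): print("blue",q)
for q in blob(s,(0,0,640,480),(3,150,120),(14,255,255),1): print("or",q)
E
```

```text
(array([ 0.29307854, -0.43258891,  0.38107471]), array([-0.31193805, -0.08404232, -0.94637812])) 396.9995689313849
[ -91.64929321 -564.24139291]
blue (array([161.69412796, 150.12445223]), array([ 127,  131,   71,   41, 1141], dtype=int32), ((162.02017211914062, 149.9723358154297), (16.998647689819336, 72.4050521850586), 62.650123596191406))
or (array([238.38968481, 113.27507163]), array([225,  94,  28,  39, 349], dtype=int32), ((238.24049377441406, 113.13841247558594), (40.82352828979492, 12.176470756530762), 61.92750930786133))
or (array([121.5,  94.5]), array([121,  94,   2,   2,   2], dtype=int32), ((121.5, 94.5), (1.4142135381698608, 0.0), 135.0))invalid input
```

All six keys seem to be needed, so I'll give them.

```bash
python3 -m inch '[{"x":0.284,"y":0.312,"z":0.05,"wx":0,"wy":0,"wz":-0.33},{"x":0.284,"y":0.312,"z":0.05,"wx":0,"wy":0,"wz":-0.33},{"x":0.284,"y":0.312,"z":0.05,"wx":0,"wy":0,"wz":-0.33},{"x":0.284,"y":0.312,"z":0.05,"wx":0,"wy":0,"wz":-0.33},{"x":0.284,"y":0.312,"z":0.05,"wx":0,"wy":0,"wz":-0.33},{"x":0.284,"y":0.312,"z":0.05,"wx":0,"wy":0,"wz":-0.33},{"x":0.284,"y":0.312,"z":0.05,"wx":0,"wy":0,"wz":-0.33},{"x":0.284,"y":0.312,"z":0.05,"wx":0,"wy":0,"wz":-0.33},{"x":0.284,"y":0.312,"z":0.05,"wx":0,"wy":0,"wz":-0.33},{"x":0.284,"y":0.312,"z":0.05,"wx":0,"wy":0,"wz":-0.33},{"x":0.284,"y":0.312,"z":0.05,"wx":0,"wy":0,"wz":-0.33},{"x":0.284,"y":0.312,"z":0.05,"wx":0,"wy":0,"wz":-0.33},{"x":0.284,"y":0.312,"z":0.05,"wx":0,"wy":0,"wz":-0.33},{"x":0.284,"y":0.312,"z":0.05,"wx":0,"wy":0,"wz":-0.33}]'
python3 - <<'E'
from m import *
s=snap("wrist","w2");print(ray(s,320,240),s["fx"])
print(proj(s,(.517,-.143,.074)))
for q in blob(s,(0,0,640,480),(100,120,40),(130,255,255),1): print("blue",q)
for q in blob(s,(0,0,640,480),(3,150,120),(14,255,255),1): print("or",q)
E
```

```text
t: 1.45
tool_pos: [0.4993, -0.1452, 0.2909]
tcp_rot: [1.0, 0.001, -0.001, 0.0]
ft_force: [-0.1, 0.1, -0.3]
grip_width: 0.0856
(array([ 0.58252312, -0.1446671 ,  0.4329654 ]), array([-0.32169505,  0.01934703, -0.94664565])) 396.9995689313849
[326.00673797 181.19174111]
blue (array([ 97.733972  , 325.95725866]), array([  76,  300,   43,   54, 1357], dtype=int32), ((98.52437591552734, 326.4870910644531), (48.32299041748047, 31.81976318359375), 62.02052688598633))
blue (array([325.09385113, 176.2961165 ]), array([319, 149,  13,  56, 618], dtype=int32), ((325.0977783203125, 176.50213623046875), (11.214740753173828, 55.1608772277832), 1.2453643083572388))
or (array([131.12244898, 362.01020408]), array([118, 356,  28,  13, 196], dtype=int32), ((131.3076934814453, 361.5384826660156), (8.629109382629395, 27.064027786254883), 78.69007110595703))
or (array([327.1092437 , 103.62184874]), array([312, 100,  30,   8, 119], dtype=int32), ((326.5, 103.5), (7.0, 29.0), 90.0))
```

View pics/w2.png

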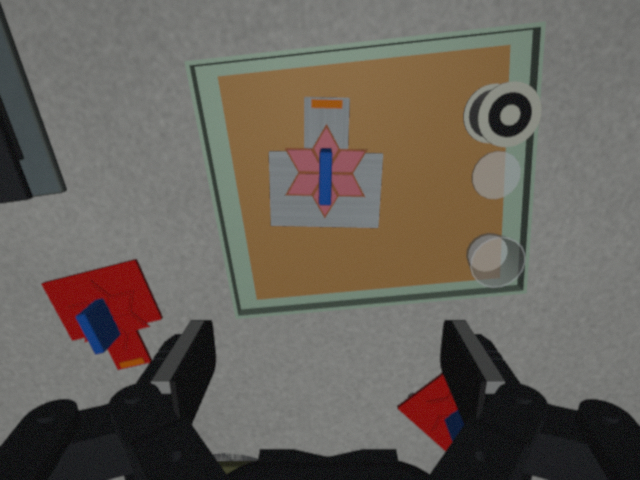

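The jig is centred at about (325,176), with the nose up the image at (327,104). Spool, cup and lid are at (510,115), (496,261) and (497,175), well clear. Now the jig's yaw and position.

Run:
```python
from m import *
a,b,s=load("top0"),load("side0"),load("w2")
hsv=cv2.cvtColor(s["frame"],cv2.COLOR_RGB2HSV);m=cv2.inRange(hsv[140:215,305:345],(100,120,40),(130,255,255))
p=np.argwhere(m)[:,::-1]+[305,140]
P=np.array([onplane(s,u,v,.074)[:2] for u,v in p]);r=cv2.minAreaRect(P.astype(np.float32)*1000);print("bar top",r)
for v in range(148,206,6):
    q=p[p[:,1]==v]; print(v,q[:,0].min(),q[:,0].max(),end='; ')
print()
o=onplane(s,327.1,103.6,.029);print("stripe w",o, "top",onplane(a,357.6,178.1,.029))
L,R=onplane(s,271,226.5,.029),onplane(s,380,228,.029);print("rear",L,R,np.arctan2(*(L-R)[[0,1]]),np.linalg.norm(L-R))
print("tri w/side",tri((s,325.1,176.3),(b,312.83,187.2)),"tri w/top",tri((s,325.1,176.3),(a,358.5,205.9)))
# full plate mask: grey region corners
```

```text
bar top ((520.7033081054688, -142.08218383789062), (10.213726043701172, 50.03837585449219), 88.81867980957031)Traceback (most recent call last):
  File "<stdin>", line 7, in <module>
    return umr_minimum(a, axis, None, out, keepdims, initial, where)
ValueError: zero-size array to reduction operation minimum which has no identity
```

Run:
```python
from m import *
a,b,s=load("top0"),load("side0"),load("w2")
o=onplane(s,327.1,103.6,.029);print("stripe w",o, "top",onplane(a,357.6,178.1,.029))
L,R=onplane(s,271,226.5,.029),onplane(s,380,228,.029);print("rear",L,R,np.arctan2(*(L-R)[[0,1]]),np.linalg.norm(L-R))
print("tri w/side",tri((s,325.1,176.3),(b,312.83,187.2)),"tri w/top",tri((s,325.1,176.3),(a,358.5,205.9)))
print("bar top in top", onplane(a,358.9,205.5,.074))
```

```text
stripe w [ 0.58376993 -0.14375304  0.029     ] top [ 0.58439143 -0.14381877  0.029     ]
rear [ 0.46024504 -0.08440667  0.029     ] [ 0.45890582 -0.20027262  0.029     ] 0.011557793559018727 0.11587368480335607
tri w/side (array([ 0.51856627, -0.1431318 ,  0.0644469 ]), np.float64(0.0032166165429277434)) tri w/top (array([ 0.51839611, -0.14280957,  0.05763872]), np.float64(0.0015898068245059909))
bar top in top [ 0.51626685 -0.142569    0.074     ]
```

Jig: jig_grip at (0.518, -0.1425), yaw about -0.017. The bar length measures 50 mm and the rear edge 116 mm (114 expected), and the views agree to within 2 mm. Descending to the bar.

```bash
python3 -m inch '[{"x":0.018,"y":0.002,"z":-0.04,"wx":0,"wy":0,"wz":-0.02},{"x":0.018,"y":0.002,"z":-0.08,"wx":0,"wy":0,"wz":-0.02},{"x":0.018,"y":0.002,"z":-0.12,"wx":0,"wy":0,"wz":-0.02},{"x":0.018,"y":0.002,"z":-0.16,"wx":0,"wy":0,"wz":-0.02},{"x":0.018,"y":0.002,"z":-0.19,"wx":0,"wy":0,"wz":-0.02},{"x":0.018,"y":0.002,"z":-0.19,"wx":0,"wy":0,"wz":-0.02},{"x":0.018,"y":0.002,"z":-0.19,"wx":0,"wy":0,"wz":-0.02},{"x":0.018,"y":0.002,"z":-0.19,"wx":0,"wy":0,"wz":-0.02}]' -1
python3 - <<'E'
from m import *
s=snap("wrist","w3")
hsv=cv2.cvtColor(s["frame"],cv2.COLOR_RGB2HSV);m=cv2.inRange(hsv,(100,120,40),(130,255,255))
n,l,st,c=cv2.connectedComponentsWithStats(m)
for i in np.argsort(-st[1:,4])[:3]+1:
    p=np.argwhere(l==i)[:,::-1]
    P=np.array([onplane(s,u,v,.074)[:2] for u,v in p]);print(c[i],st[i],cv2.minAreaRect(P.astype(np.float32)*1000))
E
```

```text
t: 2.17
tool_pos: [0.5189, -0.1441, 0.1031]
tcp_rot: [1.0, -0.009, 0.001, 0.0]
ft_force: [-0.3, -0.1, 1.6]
grip_width: 0.0856
[324.69617623 274.94679967] [ 313  220   24  110 2406] ((525.6383056640625, -142.43289184570312), (10.68436050415039, 55.74331283569336), 88.88385009765625)
```

View pics/w3.png

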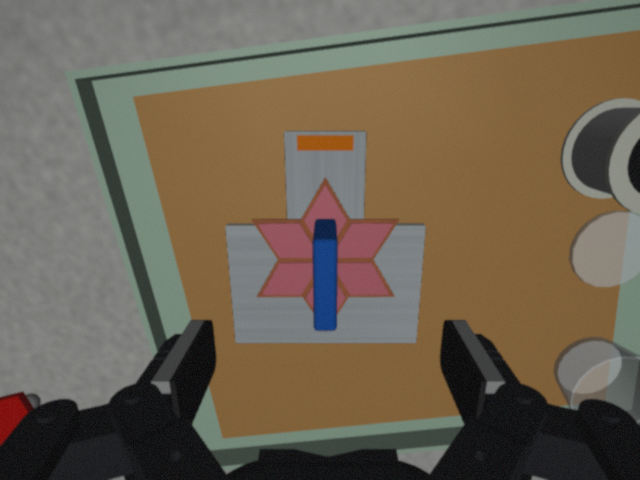

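The bar is at (325,275), centred between the pads and square to them. Descending, then closing.

```bash
python3 -m inch '[{"x":0.001,"y":0.0015,"z":-0.02,"wx":0,"wy":0,"wz":0},{"x":0.001,"y":0.0015,"z":-0.04,"wx":0,"wy":0,"wz":0},{"x":0.001,"y":0.0015,"z":-0.05,"wx":0,"wy":0,"wz":0},{"x":0.001,"y":0.0015,"z":-0.06,"wx":0,"wy":0,"wz":0},{"x":0.001,"y":0.0015,"z":-0.06,"wx":0,"wy":0,"wz":0},{"x":0.001,"y":0.0015,"z":-0.06,"wx":0,"wy":0,"wz":0}]' -1
python3 -m inch '[{"x":0,"y":0,"z":0,"wx":0,"wy":0,"wz":0},{"x":0,"y":0,"z":0,"wx":0,"wy":0,"wz":0},{"x":0,"y":0,"z":0,"wx":0,"wy":0,"wz":0},{"x":0,"y":0,"z":0,"wx":0,"wy":0,"wz":0},{"x":0,"y":0,"z":0,"wx":0,"wy":0,"wz":0},{"x":0,"y":0,"z":0,"wx":0,"wy":0,"wz":0},{"x":0,"y":0,"z":0,"wx":0,"wy":0,"wz":0},{"x":0,"y":0,"z":0,"wx":0,"wy":0,"wz":0},{"x":0,"y":0,"z":0,"wx":0,"wy":0,"wz":0},{"x":0,"y":0,"z":0,"wx":0,"wy":0,"wz":0},{"x":0,"y":0,"z":0,"wx":0,"wy":0,"wz":0},{"x":0,"y":0,"z":0,"wx":0,"wy":0,"wz":0}]' 1 80
```

```text
t: 2.72
tool_pos: [0.5195, -0.1417, 0.0419]
tcp_rot: [1.0, -0.009, 0.0, 0.0]
ft_force: [1.0, -0.3, 0.1]
grip_width: 0.0855
t: 3.72
tool_pos: [0.5195, -0.1416, 0.0416]
tcp_rot: [1.0, -0.009, 0.0, 0.0]
ft_force: [-0.1, 0.6, 5.5]
grip_width: 0.0105
```

Gripped (opening 10.5 mm). Lifting straight up.

```bash
python3 -m inch '[{"x":0,"y":0,"z":0.01,"wx":0,"wy":0,"wz":0},{"x":0,"y":0,"z":0.025,"wx":0,"wy":0,"wz":0},{"x":0,"y":0,"z":0.05,"wx":0,"wy":0,"wz":0},{"x":0,"y":0,"z":0.08,"wx":0,"wy":0,"wz":0},{"x":0,"y":0,"z":0.11,"wx":0,"wy":0,"wz":0},{"x":0,"y":0,"z":0.14,"wx":0,"wy":0,"wz":0},{"x":0,"y":0,"z":0.17,"wx":0,"wy":0,"wz":0},{"x":0,"y":0,"z":0.20,"wx":0,"wy":0,"wz":0},{"x":0,"y":0,"z":0.23,"wx":0,"wy":0,"wz":0},{"x":0,"y":0,"z":0.26,"wx":0,"wy":0,"wz":0},{"x":0,"y":0,"z":0.28,"wx":0,"wy":0,"wz":0},{"x":0,"y":0,"z":0.28,"wx":0,"wy":0,"wz":0},{"x":0,"y":0,"z":0.28,"wx":0,"wy":0,"wz":0}]'
python3 -m inch '[{"x":-0.005,"y":0.03,"z":0,"wx":0,"wy":0,"wz":0.02},{"x":-0.01,"y":0.06,"z":0,"wx":0,"wy":0,"wz":0.04},{"x":-0.014,"y":0.09,"z":0,"wx":0,"wy":0,"wz":0.06},{"x":-0.018,"y":0.12,"z":0,"wx":0,"wy":0,"wz":0.08},{"x":-0.022,"y":0.15,"z":0,"wx":0,"wy":0,"wz":0.1},{"x":-0.026,"y":0.18,"z":0,"wx":0,"wy":0,"wz":0.11},{"x":-0.03,"y":0.21,"z":0,"wx":0,"wy":0,"wz":0.12},{"x":-0.034,"y":0.24,"z":0,"wx":0,"wy":0,"wz":0.12},{"x":-0.038,"y":0.27,"z":0,"wx":0,"wy":0,"wz":0.12},{"x":-0.042,"y":0.3,"z":0,"wx":0,"wy":0,"wz":0.12},{"x":-0.046,"y":0.33,"z":0,"wx":0,"wy":0,"wz":0.12},{"x":-0.05,"y":0.36,"z":0,"wx":0,"wy":0,"wz":0.12},{"x":-0.05,"y":0.37,"z":0,"wx":0,"wy":0,"wz":0.12},{"x":-0.05,"y":0.37,"z":0,"wx":0,"wy":0,"wz":0.12},{"x":-0.05,"y":0.37,"z":0,"wx":0,"wy":0,"wz":0.12},{"x":-0.05,"y":0.37,"z":0,"wx":0,"wy":0,"wz":0.12}]'
python3 - <<'E'
from m import *
s=snap("wrist","w4");print(ray(s,320,240)[0]);print({k:np.round(v,4) for k,v in env.get_state().items()})
E
```

```text
t: 4.8
tool_pos: [0.5189, -0.1414, 0.3209]
tcp_rot: [1.0, -0.009, -0.0, -0.0]
ft_force: [0.6, 0.1, -5.8]
grip_width: 0.0107
t: 6.13
tool_pos: [0.4907, 0.0904, 0.3214]
tcp_rot: [0.997, 0.08, -0.002, -0.018]
ft_force: [-0.1, 0.2, -5.2]
grip_width: 0.0106
[0.57359695 0.09909936 0.46341281]
{'t': np.float64(6.1833), 'qpos': array([0.1597, 0.1931, 0.0057, 1.3842, 0.0353, 3.1405]), 'joint_velocities': array([ 0.0028, -0.0001, -0.0038,  0.0004, -0.0008,  0.0017]), 'joint_torque': array([-4.73000e-02, -4.03030e+01,  2.82856e+01,  9.30000e-02,
        1.91200e-01,  1.10000e-03]), 'tool_pos': array([0.4907, 0.0905, 0.3214]), 'tcp_rot': array([ 0.9966,  0.0803, -0.0018, -0.0176]), 'ft_force': array([ 1.0821, -0.3876, -5.6467]), 'wrist_torque': array([-0.0932, -0.0147, -0.0018]), 'grip_width': np.float64(0.0108)}
```

View pics/w4.png

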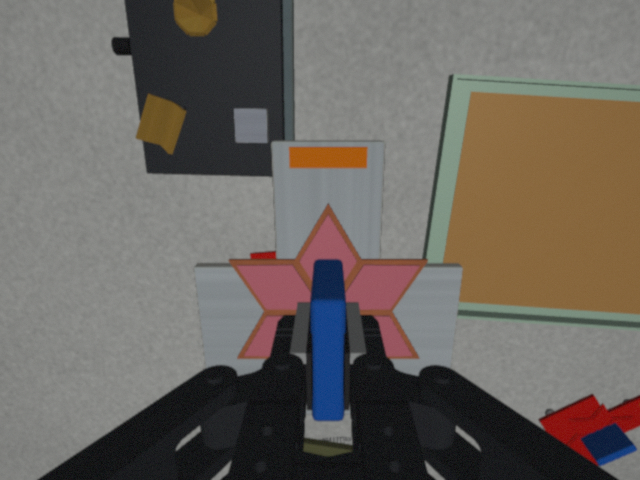

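The last joint ran into its limit (j6 = 3.14), so with this grasp the stand's yaw can't be reached. I need to grip the plate half a turn round. I'll take it back to where it stood, set it down, and regrasp with the tool turned by π. First a step back, to see what the commanded pose is.

```bash
python3 -m inch '[{"x":0.005,"y":-0.03,"z":0,"wx":0,"wy":0,"wz":-0.03},{"x":0.01,"y":-0.06,"z":0,"wx":0,"wy":0,"wz":-0.06},{"x":0.015,"y":-0.09,"z":0,"wx":0,"wy":0,"wz":-0.09},{"x":0.02,"y":-0.12,"z":0,"wx":0,"wy":0,"wz":-0.12},{"x":0.02,"y":-0.12,"z":0,"wx":0,"wy":0,"wz":-0.12},{"x":0.02,"y":-0.12,"z":0,"wx":0,"wy":0,"wz":-0.12}]'
python3 - <<'E'
from h import *
from scipy.spatial.transform import Rotation as R
s=env.get_state();r=R.from_quat(s["tcp_rot"]);t=R.from_euler('z',-.018)*R.from_quat([1,0,0,0])
print(s["tool_pos"],s["qpos"],(t*r.inv()).as_rotvec(),np.array([.5195,-.1416,.0416])-s["tool_pos"])
E
```

```text
t: 6.68
tool_pos: [0.5107, -0.0307, 0.3212]
tcp_rot: [1.0, 0.019, -0.001, -0.018]
ft_force: [-0.5, 0.8, -5.4]
grip_width: 0.011
[ 0.51070291 -0.03069036  0.32124807] [-0.08208918  0.21920749  0.03915871  1.39604693  0.03524171  3.02133188] [-0.03561524 -0.001392   -0.05607227] [ 0.00879709 -0.11090964 -0.27964807]
```

```bash
python3 -m inch '[{"x":0.002,"y":-0.028,"z":0,"wx":-0.018,"wy":0,"wz":-0.028},{"x":0.004,"y":-0.056,"z":0,"wx":-0.0356,"wy":-0.0014,"wz":-0.056},{"x":0.006,"y":-0.084,"z":0,"wx":-0.0356,"wy":-0.0014,"wz":-0.056},{"x":0.009,"y":-0.111,"z":0,"wx":-0.0356,"wy":-0.0014,"wz":-0.056},{"x":0.009,"y":-0.111,"z":-0.03,"wx":-0.0356,"wy":-0.0014,"wz":-0.056},{"x":0.009,"y":-0.111,"z":-0.065,"wx":-0.0356,"wy":-0.0014,"wz":-0.056},{"x":0.009,"y":-0.111,"z":-0.1,"wx":-0.0356,"wy":-0.0014,"wz":-0.056},{"x":0.009,"y":-0.111,"z":-0.135,"wx":-0.0356,"wy":-0.0014,"wz":-0.056},{"x":0.009,"y":-0.111,"z":-0.17,"wx":-0.0356,"wy":-0.0014,"wz":-0.056},{"x":0.009,"y":-0.111,"z":-0.2,"wx":-0.0356,"wy":-0.0014,"wz":-0.056},{"x":0.009,"y":-0.111,"z":-0.23,"wx":-0.0356,"wy":-0.0014,"wz":-0.056},{"x":0.009,"y":-0.111,"z":-0.25,"wx":-0.0356,"wy":-0.0014,"wz":-0.056},{"x":0.009,"y":-0.111,"z":-0.265,"wx":-0.0356,"wy":-0.0014,"wz":-0.056},{"x":0.009,"y":-0.111,"z":-0.27,"wx":-0.0356,"wy":-0.0014,"wz":-0.056},{"x":0.009,"y":-0.111,"z":-0.27,"wx":-0.0356,"wy":-0.0014,"wz":-0.056},{"x":0.009,"y":-0.111,"z":-0.27,"wx":-0.0356,"wy":-0.0014,"wz":-0.056}]'
python3 - <<'E'
from h import *
s=env.get_state();print(s["tool_pos"],s["tcp_rot"],s["qpos"])
E
```

```text
t: 8.02
tool_pos: [0.5202, -0.1397, 0.052]
tcp_rot: [1.0, -0.007, 0.0, 0.0]
ft_force: [1.0, -0.5, -4.7]
grip_width: 0.0105
[ 0.52022777 -0.13974659  0.05198008] [ 9.99976054e-01 -6.90904011e-03  3.87510686e-04  7.41514242e-05] [-2.62461723e-01  4.21645509e-01 -4.03790540e-01  7.44572938e-01
  5.24234689e-05  2.89294914e+00]
```

Level again, with the feet about 10 mm over the floor. Lowering gently, then releasing.

```bash
python3 -m inch '[{"x":0,"y":0,"z":-0.003,"wx":0,"wy":0,"wz":0},{"x":0,"y":0,"z":-0.006,"wx":0,"wy":0,"wz":0},{"x":0,"y":0,"z":-0.0085,"wx":0,"wy":0,"wz":0},{"x":0,"y":0,"z":-0.01,"wx":0,"wy":0,"wz":0},{"x":0,"y":0,"z":-0.0108,"wx":0,"wy":0,"wz":0},{"x":0,"y":0,"z":-0.0108,"wx":0,"wy":0,"wz":0},{"x":0,"y":0,"z":-0.0108,"wx":0,"wy":0,"wz":0}]'
```

```text
t: 8.6
tool_pos: [0.52, -0.1403, 0.0417]
tcp_rot: [1.0, -0.007, 0.001, 0.0]
ft_force: [-2.2, 0.0, 4.4]
grip_width: 0.011
```

```bash
python3 -m inch '[{"x":0,"y":0,"z":0,"wx":0,"wy":0,"wz":0},{"x":0,"y":0,"z":0,"wx":0,"wy":0,"wz":0},{"x":0,"y":0,"z":0,"wx":0,"wy":0,"wz":0},{"x":0,"y":0,"z":0,"wx":0,"wy":0,"wz":0},{"x":0,"y":0,"z":0,"wx":0,"wy":0,"wz":0},{"x":0,"y":0,"z":0.02,"wx":0,"wy":0,"wz":0},{"x":0,"y":0,"z":0.05,"wx":0,"wy":0,"wz":0},{"x":0,"y":0,"z":0.08,"wx":0,"wy":0,"wz":0},{"x":0,"y":0,"z":0.11,"wx":0,"wy":0,"wz":0},{"x":0,"y":0,"z":0.15,"wx":0,"wy":0,"wz":0.12},{"x":0,"y":0,"z":0.18,"wx":0,"wy":0,"wz":0.24},{"x":0,"y":0,"z":0.2,"wx":0,"wy":0,"wz":0.36},{"x":0,"y":0,"z":0.2,"wx":0,"wy":0,"wz":0.48},{"x":0,"y":0,"z":0.2,"wx":0,"wy":0,"wz":0.6},{"x":0,"y":0,"z":0.2,"wx":0,"wy":0,"wz":0.72},{"x":0,"y":0,"z":0.2,"wx":0,"wy":0,"wz":0.84},{"x":0,"y":0,"z":0.2,"wx":0,"wy":0,"wz":0.96},{"x":0,"y":0,"z":0.2,"wx":0,"wy":0,"wz":1.08},{"x":0,"y":0,"z":0.2,"wx":0,"wy":0,"wz":1.2},{"x":0,"y":0,"z":0.2,"wx":0,"wy":0,"wz":1.32}]' -1
python3 -m inch '[{"x":0.01,"y":0.02,"z":0,"wx":0,"wy":0,"wz":0.12},{"x":0.02,"y":0.04,"z":0,"wx":0,"wy":0,"wz":0.24},{"x":0.03,"y":0.06,"z":0,"wx":0,"wy":0,"wz":0.36},{"x":0.04,"y":0.08,"z":0,"wx":0,"wy":0,"wz":0.48},{"x":0.05,"y":0.1,"z":0,"wx":0,"wy":0,"wz":0.6},{"x":0.06,"y":0.12,"z":0,"wx":0,"wy":0,"wz":0.72},{"x":0.07,"y":0.14,"z":0,"wx":0,"wy":0,"wz":0.84},{"x":0.08,"y":0.16,"z":0,"wx":0,"wy":0,"wz":0.96},{"x":0.09,"y":0.18,"z":0,"wx":0,"wy":0,"wz":1.08},{"x":0.1,"y":0.2,"z":0,"wx":0,"wy":0,"wz":1.2},{"x":0.11,"y":0.22,"z":0,"wx":0,"wy":0,"wz":1.32},{"x":0.12,"y":0.24,"z":0,"wx":0,"wy":0,"wz":1.44},{"x":0.13,"y":0.26,"z":0,"wx":0,"wy":0,"wz":1.56},{"x":0.135,"y":0.29,"z":0,"wx":0,"wy":0,"wz":1.68},{"x":0.135,"y":0.32,"z":0,"wx":0,"wy":0,"wz":1.8},{"x":0.135,"y":0.35,"z":0,"wx":0,"wy":0,"wz":1.92},{"x":0.135,"y":0.37,"z":0,"wx":0,"wy":0,"wz":1.92},{"x":0.135,"y":0.37,"z":0,"wx":0,"wy":0,"wz":1.92},{"x":0.135,"y":0.37,"z":0,"wx":0,"wy":0,"wz":1.92}]'
python3 - <<'E'
from h import *
s=snap("wrist","w5");st=env.get_state();print(st["tool_pos"],st["tcp_rot"],st["qpos"],ray(s,320,240))
E
```

```text
t: 10.27
tool_pos: [0.5195, -0.1402, 0.2404]
tcp_rot: [0.793, 0.61, -0.0, 0.0]
ft_force: [-0.9, 0.3, -0.4]
grip_width: 0.0857
t: 11.85
tool_pos: [0.6543, 0.231, 0.2398]
tcp_rot: [-0.043, 0.999, -0.0, -0.0]
ft_force: [0.2, 0.1, -1.0]
grip_width: 0.0859
[0.65436478 0.22988316 0.24005887] [-4.21115257e-02  9.99112831e-01 -3.05270903e-04 -2.76833596e-04] [ 3.38034221e-01  5.64813557e-01  3.68206035e-01  1.37489645e+00
 -4.22550620e-04  2.53786399e-01] (array([0.57001303, 0.22418717, 0.38206518]), array([ 0.32386219,  0.00892298, -0.94606219]))
```

View pics/w5.png

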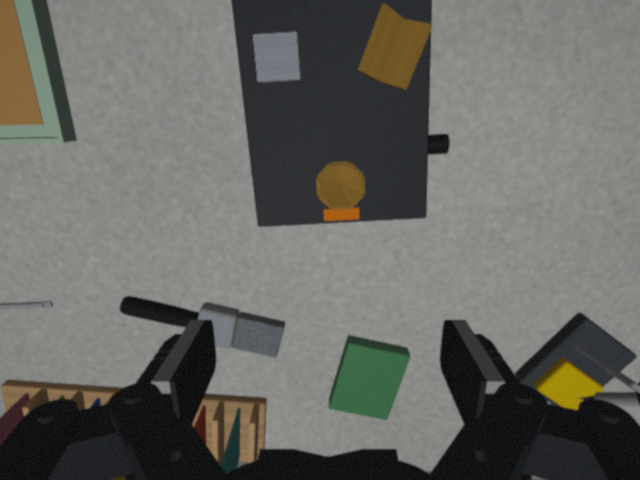

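The view shows the stand: cone at (341,186), flat at (276,56), groove at (396,45), stripe at (341,214). I'll take a second view from another place to triangulate.

```bash
python3 -m inch '[{"x":0.015,"y":-0.03,"z":0,"wx":0,"wy":0,"wz":0},{"x":0.025,"y":-0.06,"z":0,"wx":0,"wy":0,"wz":0},{"x":0.025,"y":-0.08,"z":0,"wx":0,"wy":0,"wz":0},{"x":0.025,"y":-0.08,"z":0,"wx":0,"wy":0,"wz":0},{"x":0.025,"y":-0.08,"z":0,"wx":0,"wy":0,"wz":0}]'
cat > st.py <<'E'
from m import *
def feats(s,show=False):
    im=s["frame"];hsv=cv2.cvtColor(im,cv2.COLOR_RGB2HSV)
    blk=cv2.inRange(hsv,(0,0,0),(180,255,70));blk[300:]=0
    n,l,stt,c=cv2.connectedComponentsWithStats(blk);i=np.argmax(stt[1:,4])+1
    cs,_=cv2.findContours((l==i).astype(np.uint8),0,2);hull=cv2.convexHull(cs[0] if len(cs)==1 else max(cs,key=cv2.contourArea))
    H=cv2.fillPoly(np.zeros_like(blk),[hull],255)
    out={}
    for nm,lo,hi in(("brass",(12,120,70),(28,255,255)),("flat",(0,0,95),(180,70,255)),("stripe",(3,180,180),(13,255,255))):
        m=cv2.bitwise_and(cv2.inRange(hsv,lo,hi),H);m=cv2.morphologyEx(m,2,np.ones((3,3)))if nm!="stripe" else m
        n,l,stt,c=cv2.connectedComponentsWithStats(m)
        out[nm]=[(c[k],stt[k],np.argwhere(l==k)[:,::-1].astype(np.float32)) for k in np.argsort(-stt[1:,4])[:2]+1]
    return out
def cen(p):   # area centroid of hull
    M=cv2.moments(cv2.convexHull(p.reshape(-1,1,2)));return M["m10"]/M["m00"],M["m01"]/M["m00"]
E
python3 - <<'E'
from st import *
snap("wrist","w6")
C={}
for f in("w5","w6"):
    s=load(f);F=feats(s);C[f]={}
    for nm,v in F.items():
        for c,stt,p in v:
            if len(p)<30: continue
            z=.066 if nm=="flat" else .079 if nm=="brass" else .056
            P=np.float32([onplane(s,u,w,z)[:2]*1000 for u,w in p]);k=cen(p)
            print(f,nm,np.round(k,1),len(p),"hull cen",np.round(onplane(s,*k,z)*1000,1),"rect",np.round(cv2.minAreaRect(P)[0],1),np.round(cv2.minAreaRect(P)[1],1),round(cv2.minAreaRect(P)[2],1))
            C[f][nm+("" if nm!="brass" else "C" if cv2.contourArea(cv2.convexHull(p.reshape(-1,1,2)))/np.prod(cv2.minAreaRect(p)[1])<0 else str(len([x for x in C[f] if x.startswith("brass")])))]=k
np.save("C.npy",C,allow_pickle=True)
E
```

```text
t: 12.32
tool_pos: [0.6796, 0.1472, 0.2407]
tcp_rot: [-0.04, 0.999, 0.0, -0.0]
ft_force: [-0.6, 0.5, -0.9]
grip_width: 0.0852
w5 brass [394.2  46.8] 3718 hull cen [528.8 267.   79. ] rect [529.8 266.9] [37.4 45.2] 74.2
w5 brass [340.4 191.1] 2316 hull cen [632.6 239.6  79. ] rect [632.7 239.4] [46.2 37. ] 6.6
w5 flat [276.3  56.5] 2067 hull cen [540.6 184.4  66. ] rect [541.  184.5] [31.6 31.4] 8.0
w5 flat [435.9  92.8] 1235 hull cen [555.2 304.2  66. ] rect [547.8 304.7] [74.  13.8] 9.7
w6 brass [450.3 167.6] 2467 hull cen [633.5 237.8  79. ] rect [633.8 238.9] [47.4 37.3] 5.8
w6 brass [511.6  32.2] 2367 hull cen [538.9 263.1  79. ] rect [540.2 263.1] [37.9 28.4] 72.2
w6 flat [394.   28.3] 2181 hull cen [540.7 184.2  66. ] rect [541.1 184.2] [31.5 31.5] 8.1
w6 flat [547.9  81.4] 842 hull cen [566.6 302.7  66. ] rect [561.4 301.6] [51.4 14.1] 15.3
```

Run:
```python
from st import *
S={f:load(f) for f in("w5","w6")}
print("flat tri",tri((S["w5"],276.3,56.5),(S["w6"],394.0,28.3)))
K={}
for f,box in(("w5",(300,150,390,215)),("w6",(405,125,500,195))):
    s=S[f];x0,y0,x1,y1=box;h=cv2.cvtColor(s["frame"],cv2.COLOR_RGB2HSV)[y0:y1,x0:x1]
    m=cv2.inRange(h,(15,100,60),(30,255,255));m=cv2.morphologyEx(m,2,np.ones((3,3)))
    n,l,stt,c=cv2.connectedComponentsWithStats(m);i=np.argmax(stt[1:,4])+1
    p=(np.argwhere(l==i)[:,::-1]+[x0,y0]).astype(np.float32);e=cv2.minEnclosingCircle(p)
    k=cen(p);K[f]=k
    P=np.float32([onplane(s,u,w,.079)[:2]*1000 for u,w in p]);print(f,k,e,"cone",onplane(s,*k,.079)*1000,cv2.minEnclosingCircle(P),np.ptp(P,axis=0),(P.max(0)+P.min(0))/2)
    print("stripe hue",np.median(h[-8:,30:60,0]))
print("cone tri",tri((S["w5"],*K["w5"]),(S["w6"],*K["w6"])))
R=lambda a:np.array([[np.cos(a),-np.sin(a)],[np.sin(a),np.cos(a)]])
for a in(.13,.14,.15): print(a,"from flat:",np.array([540.8,184.3])+R(a)@[40,42],"cone",np.array([540.8,184.3])+R(a)@[95,42])
```

```text
flat tri (array([0.54052976, 0.18433222, 0.06497225]), np.float64(7.32333702145161e-06))
w5 (340.2633568548387, 186.25226814516128) ((340.625, 187.5), 27.256118774414062) cone [628.78564188 239.15027653  79.        ] ((630.2803344726562, 239.38560485839844), 21.301115036010742) [41.281128 37.896347] [629.831   239.03998]
stripe hue 15.0
w6 (452.0681762244647, 160.830256788908) ((452.0, 161.0), 27.29478645324707) cone [628.36716438 238.21860767  79.        ] ((628.7636108398438, 238.17686462402344), 19.814409255981445) [38.24353  38.306488] [628.8857  238.37645]
stripe hue 14.0
cone tri (array([0.62897127, 0.23917937, 0.07637424]), np.float64(0.000664535127907435))
0.13 from flat: [575.01784176 231.13096524] cone [629.55374591 238.26084308]
0.14 from flat: [574.54782903 231.47079643] cone [629.00970883 239.14566773]
0.15 from flat: [574.07444155 231.80591057] cone [628.45685084 240.02500786]
```

Flat, groove and cone agree: yaw 0.138, seated jig_grip at (0.5746, 0.2314). The flat triangulates to z = 0.065 and the cone to 0.076, near the stated 0.066 and rim 0.079. Going back to regrasp the plate half a turn round.

```bash
python3 -m inch '[{"x":-0.016,"y":-0.029,"z":0,"wx":0,"wy":0,"wz":-0.01},{"x":-0.032,"y":-0.058,"z":0,"wx":0,"wy":0,"wz":-0.02},{"x":-0.048,"y":-0.087,"z":0,"wx":0,"wy":0,"wz":-0.04},{"x":-0.064,"y":-0.116,"z":0,"wx":0,"wy":0,"wz":-0.06},{"x":-0.08,"y":-0.145,"z":0,"wx":0,"wy":0,"wz":-0.08},{"x":-0.096,"y":-0.174,"z":0,"wx":0,"wy":0,"wz":-0.094},{"x":-0.112,"y":-0.203,"z":0,"wx":0,"wy":0,"wz":-0.094},{"x":-0.128,"y":-0.232,"z":-0.01,"wx":0,"wy":0,"wz":-0.094},{"x":-0.144,"y":-0.261,"z":-0.035,"wx":0,"wy":0,"wz":-0.094},{"x":-0.160,"y":-0.2875,"z":-0.06,"wx":0,"wy":0,"wz":-0.094},{"x":-0.160,"y":-0.2875,"z":-0.09,"wx":0,"wy":0,"wz":-0.094},{"x":-0.160,"y":-0.2875,"z":-0.12,"wx":0,"wy":0,"wz":-0.094},{"x":-0.160,"y":-0.2875,"z":-0.137,"wx":0,"wy":0,"wz":-0.094},{"x":-0.160,"y":-0.2875,"z":-0.137,"wx":0,"wy":0,"wz":-0.094},{"x":-0.160,"y":-0.2875,"z":-0.137,"wx":0,"wy":0,"wz":-0.094}]'
python3 - <<'E'
from m import *
s=snap("wrist","w7");st=env.get_state();print(st["tool_pos"],st["tcp_rot"],st["qpos"])
hsv=cv2.cvtColor(s["frame"],cv2.COLOR_RGB2HSV)
m=cv2.inRange(hsv,(100,120,40),(130,255,255));n,l,t,c=cv2.connectedComponentsWithStats(m);i=np.argmax(t[1:,4])+1
p=np.argwhere(l==i)[:,::-1];print(c[i],t[i])
P=np.float32([onplane(s,u,v,.074)[:2] for u,v in p])*1000;print(cv2.minAreaRect(P),P.min(0),P.max(0))
v=[np.median(hsv[r,int(c[i][0])-3:int(c[i][0])+4,2]) for r in range(t[i][1]-2,t[i][1]+t[i][3]+2)];print(v)
E
```

```text
t: 13.62
tool_pos: [0.5188, -0.137, 0.1031]
tcp_rot: [0.005, 1.0, 0.0, -0.001]
ft_force: [0.1, 0.4, -0.2]
grip_width: 0.0854
[ 0.52015124 -0.13727071  0.10436294] [4.72672329e-03 9.99988717e-01 6.55846373e-05 4.68266208e-04] [-2.58238185e-01  3.66640465e-01 -3.32787244e-01  8.70494917e-01
  3.61863511e-04 -2.48784545e-01]
[320.55694618 273.81518565] [ 309  218   24  111 2397]
((510.5616149902344, -139.8428192138672), (10.599392890930176, 56.32851791381836), 88.966796875) [ 482.36896 -145.36734] [ 538.73956 -134.24796]
[np.float64(133.0), np.float64(87.0), np.float64(58.0), np.float64(54.0), np.float64(54.0), np.float64(53.0), np.float64(54.0), np.float64(56.0), np.float64(55.0), np.float64(55.0), np.float64(54.0), np.float64(55.0), np.float64(53.0), np.float64(55.0), np.float64(55.0), np.float64(55.0), np.float64(55.0), np.float64(54.0), np.float64(55.0), np.float64(55.0), np.float64(62.0), np.float64(76.0), np.float64(94.0), np.float64(107.0), np.float64(120.0), np.float64(130.0), np.float64(135.0), np.float64(136.0), np.float64(135.0), np.float64(136.0), np.float64(136.0), np.float
[... 887 characters left out ...]
.float64(134.0), np.float64(134.0), np.float64(134.0), np.float64(136.0), np.float64(134.0), np.float64(133.0), np.float64(135.0), np.float64(135.0), np.float64(134.0), np.float64(134.0), np.float64(134.0), np.float64(135.0), np.float64(133.0), np.float64(134.0), np.float64(133.0), np.float64(132.0), np.float64(134.0), np.float64(133.0), np.float64(132.0), np.float64(133.0), np.float64(133.0), np.float64(133.0), np.float64(132.0), np.float64(132.0), np.float64(132.0), np.float64(132.0), np.float64(132.0), np.float64(132.0), np.float64(131.0), np.float64(133.0), np.float64(131.0), np.float64(132.0), np.float64(131.0), np.float64(128.0), np.float64(123.0), np.float64(121.0), np.float64(127.0)]
```

The bar is at (320,274), upright in view. Averaging the two opposite tool yaws gives a centre of about (0.5185, -0.140). Descending and gripping.

```bash
python3 -m inch '[{"x":-0.001,"y":-0.003,"z":-0.02,"wx":0,"wy":0,"wz":-0.004},{"x":-0.001,"y":-0.003,"z":-0.04,"wx":0,"wy":0,"wz":-0.004},{"x":-0.001,"y":-0.003,"z":-0.052,"wx":0,"wy":0,"wz":-0.004},{"x":-0.001,"y":-0.003,"z":-0.062,"wx":0,"wy":0,"wz":-0.004},{"x":-0.001,"y":-0.003,"z":-0.062,"wx":0,"wy":0,"wz":-0.004},{"x":-0.001,"y":-0.003,"z":-0.062,"wx":0,"wy":0,"wz":-0.004}]' -1
python3 -m inch '[{"x":0,"y":0,"z":0,"wx":0,"wy":0,"wz":0},{"x":0,"y":0,"z":0,"wx":0,"wy":0,"wz":0},{"x":0,"y":0,"z":0,"wx":0,"wy":0,"wz":0},{"x":0,"y":0,"z":0,"wx":0,"wy":0,"wz":0},{"x":0,"y":0,"z":0,"wx":0,"wy":0,"wz":0},{"x":0,"y":0,"z":0,"wx":0,"wy":0,"wz":0},{"x":0,"y":0,"z":0,"wx":0,"wy":0,"wz":0},{"x":0,"y":0,"z":0,"wx":0,"wy":0,"wz":0},{"x":0,"y":0,"z":0,"wx":0,"wy":0,"wz":0},{"x":0,"y":0,"z":0,"wx":0,"wy":0,"wz":0}]' 1 80
cat > rd.py <<'E'
from h import *
S=[]
for i in range(6):
    S.append(env.get_state()); snap("top")
for k in("tool_pos","tcp_rot","ft_force","wrist_torque"): print(k,np.round(np.mean([s[k] for s in S[1:]],0),4),np.round(np.std([s[k] for s in S[1:]],0),4))
print(S[-1]["t"],S[-1]["qpos"].round(4))
E
python3 rd.py
```

```text
t: 14.17
tool_pos: [0.5194, -0.1406, 0.0425]
tcp_rot: [0.007, 1.0, -0.0, 0.001]
ft_force: [-0.6, 0.0, 0.1]
grip_width: 0.0854
t: 15.0
tool_pos: [0.5187, -0.1407, 0.0419]
tcp_rot: [0.007, 1.0, 0.0, 0.0]
ft_force: [-1.2, -0.2, 5.9]
grip_width: 0.0103
tool_pos [ 0.5187 -0.1407  0.0419] [0. 0. 0.]
tcp_rot [7.2e-03 1.0e+00 0.0e+00 3.0e-04] [0. 0. 0. 0.]
ft_force [-1.3383  0.5436  5.3762] [0.5736 0.6271 0.2909]
wrist_torque [ 0.0501  0.2186 -0.0139] [0.0366 0.0285 0.0147]
15.25 [-2.650e-01  4.318e-01 -4.192e-01  7.193e-01  1.000e-04 -2.507e-01]
```

Regripped: the TCP is 12.1 mm below jig_grip, so seated means TCP z ≈ 0.104. Lifting and carrying to the stand.

```bash
python3 -m inch '[{"x":0,"y":0,"z":0.01,"wx":0,"wy":0,"wz":0},{"x":0,"y":0,"z":0.03,"wx":0,"wy":0,"wz":0},{"x":0,"y":0,"z":0.06,"wx":0,"wy":0,"wz":0},{"x":0,"y":0,"z":0.09,"wx":0,"wy":0,"wz":0},{"x":0,"y":0,"z":0.12,"wx":0,"wy":0,"wz":0},{"x":0,"y":0,"z":0.15,"wx":0,"wy":0,"wz":0},{"x":0.003,"y":0.02,"z":0.18,"wx":0,"wy":0,"wz":0.01},{"x":0.007,"y":0.045,"z":0.2,"wx":0,"wy":0,"wz":0.02},{"x":0.011,"y":0.075,"z":0.2,"wx":0,"wy":0,"wz":0.04},{"x":0.016,"y":0.105,"z":0.2,"wx":0,"wy":0,"wz":0.06},{"x":0.021,"y":0.135,"z":0.2,"wx":0,"wy":0,"wz":0.08},{"x":0.026,"y":0.165,"z":0.2,"wx":0,"wy":0,"wz":0.1},{"x":0.031,"y":0.195,"z":0.2,"wx":0,"wy":0,"wz":0.12},{"x":0.036,"y":0.225,"z":0.2,"wx":0,"wy":0,"wz":0.14},{"x":0.041,"y":0.255,"z":0.2,"wx":0,"wy":0,"wz":0.152},{"x":0.045,"y":0.285,"z":0.2,"wx":0,"wy":0,"wz":0.152},{"x":0.05,"y":0.315,"z":0.2,"wx":0,"wy":0,"wz":0.152},{"x":0.054,"y":0.34,"z":0.2,"wx":0,"wy":0,"wz":0.152},{"x":0.0573,"y":0.36,"z":0.2,"wx":0,"wy":0,"wz":0.152},{"x":0.0573,"y":0.3713,"z":0.2,"wx":0,"wy":0,"wz":0.152}]'
python3 -m inch '[{"x":0,"y":0,"z":0,"wx":0,"wy":0,"wz":0},{"x":0,"y":0,"z":-0.02,"wx":0,"wy":0,"wz":0},{"x":0,"y":0,"z":-0.045,"wx":0,"wy":0,"wz":0},{"x":0,"y":0,"z":-0.07,"wx":0,"wy":0,"wz":0},{"x":0,"y":0,"z":-0.085,"wx":0,"wy":0,"wz":0},{"x":0,"y":0,"z":-0.09,"wx":0,"wy":0,"wz":0},{"x":0,"y":0,"z":-0.09,"wx":0,"wy":0,"wz":0},{"x":0,"y":0,"z":-0.09,"wx":0,"wy":0,"wz":0}]'
python3 rd.py
python3 - <<'E'
from h import *
snap("top","top8");s=snap("side","side8")
im=cv2.cvtColor(s["frame"],cv2.COLOR_RGB2BGR)[200:350,70:270];cv2.imwrite("pics/side8c.png",cv2.resize(im,(800,600),interpolation=2))
E
```

```text
t: 16.97
tool_pos: [0.5753, 0.233, 0.2399]
tcp_rot: [-0.07, 0.998, 0.0, -0.001]
ft_force: [0.1, -1.2, -5.9]
grip_width: 0.0108
t: 17.63
tool_pos: [0.5759, 0.2299, 0.1519]
tcp_rot: [-0.068, 0.998, -0.0, -0.0]
ft_force: [0.6, -0.1, -5.2]
grip_width: 0.011
tool_pos [0.5768 0.2307 0.1531] [0.0002 0.0002 0.0002]
tcp_rot [-6.860e-02  9.976e-01  4.000e-04  1.300e-03] [0.0001 0.     0.0001 0.0002]
ft_force [ 0.0927 -0.3115 -5.615 ] [0.327  0.4201 0.3584]
wrist_torque [ 0.0168 -0.0257 -0.0062] [0.032  0.0253 0.0316]
17.8833 [ 3.8080e-01  4.6120e-01 -3.9100e-02  1.0679e+00  1.0000e-04  2.4310e-01]
```

View pics/side8c.png

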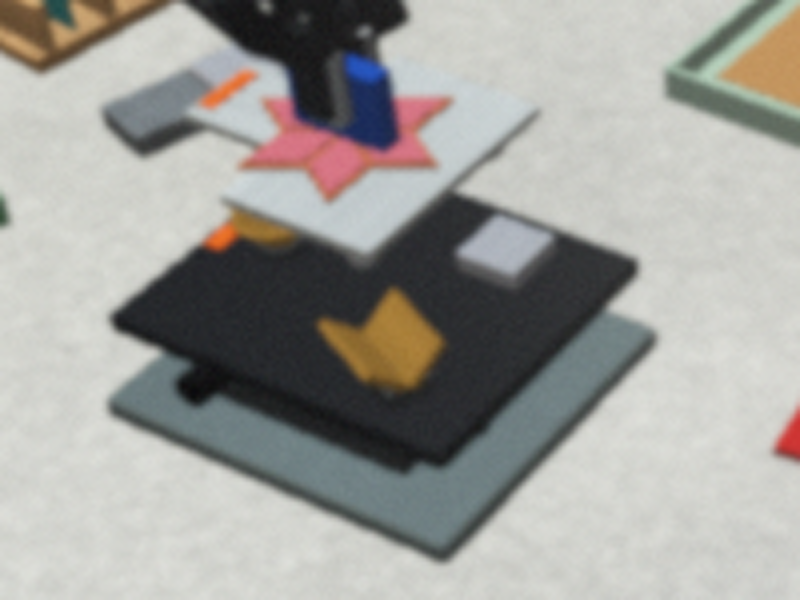

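The plate is held level above the stand, nose towards the cone end; in the crop, groove at (385,345) and flat at (505,245). Lowering to just above the rims, then feeling down in small steps.

```bash
python3 -m inch '[{"x":0,"y":0,"z":-0.012,"wx":0,"wy":0,"wz":0},{"x":0,"y":0,"z":-0.024,"wx":0,"wy":0,"wz":0},{"x":0,"y":0,"z":-0.032,"wx":0,"wy":0,"wz":0},{"x":0,"y":0,"z":-0.036,"wx":0,"wy":0,"wz":0},{"x":0,"y":0,"z":-0.036,"wx":0,"wy":0,"wz":0},{"x":0,"y":0,"z":-0.036,"wx":0,"wy":0,"wz":0}]'
for i in 1 2 3; do python3 -m inch '[{"x":0,"y":0,"z":-0.001,"wx":0,"wy":0,"wz":0},{"x":0,"y":0,"z":-0.002,"wx":0,"wy":0,"wz":0},{"x":0,"y":0,"z":-0.002,"wx":0,"wy":0,"wz":0}]'; done
```

```text
t: 18.53
tool_pos: [0.5758, 0.2307, 0.1156]
tcp_rot: [-0.069, 0.998, 0.0, -0.0]
ft_force: [-0.9, 0.4, -4.9]
grip_width: 0.0104
t: 18.78
tool_pos: [0.5761, 0.2307, 0.1139]
tcp_rot: [-0.069, 0.998, 0.0, 0.0]
ft_force: [0.0, -0.0, -5.2]
grip_width: 0.0107
t: 19.03
tool_pos: [0.5757, 0.2306, 0.1114]
tcp_rot: [-0.069, 0.998, 0.0, -0.0]
ft_force: [-0.5, 0.6, -5.1]
grip_width: 0.0105
t: 19.28
tool_pos: [0.5757, 0.2306, 0.1093]
tcp_rot: [-0.069, 0.998, 0.0, -0.0]
ft_force: [0.6, -0.9, -5.8]
grip_width: 0.0105
```

```bash
for i in 1 2 ; do python3 -m inch '[{"x":0,"y":0,"z":-0.0005,"wx":0,"wy":0,"wz":0},{"x":0,"y":0,"z":-0.001,"wx":0,"wy":0,"wz":0},{"x":0,"y":0,"z":-0.001,"wx":0,"wy":0,"wz":0}]'|grep -v rot; done; python3 rd.py
```

```text
t: 19.53
tool_pos: [0.5758, 0.2306, 0.1084]
ft_force: [-0.2, 0.3, -5.8]
grip_width: 0.0104
t: 19.78
tool_pos: [0.5758, 0.2306, 0.1074]
ft_force: [0.3, 0.3, -5.3]
grip_width: 0.0107
tool_pos [0.5758 0.2306 0.1075] [0. 0. 0.]
tcp_rot [-6.880e-02  9.976e-01  1.000e-04  0.000e+00] [0. 0. 0. 0.]
ft_force [ 0.155   0.1086 -5.7774] [0.3543 0.2414 0.5763]
wrist_torque [-0.0105 -0.0239  0.0119] [0.0233 0.0301 0.0452]
20.0333 [ 3.809e-01  4.925e-01 -1.111e-01  9.670e-01  2.000e-04  2.431e-01]
```

```bash
python3 -m inch '[{"x":0,"y":0,"z":-0.0005,"wx":0,"wy":0,"wz":0},{"x":0,"y":0,"z":-0.001,"wx":0,"wy":0,"wz":0},{"x":0,"y":0,"z":-0.001,"wx":0,"wy":0,"wz":0}]'|grep -v rot; python3 rd.py|grep -v tcp;  python3 -m inch '[{"x":0,"y":0,"z":-0.0005,"wx":0,"wy":0,"wz":0},{"x":0,"y":0,"z":-0.0005,"wx":0,"wy":0,"wz":0}]'|grep -v rot;python3 rd.py|grep -v tcp
```

```text
t: 20.33
tool_pos: [0.5757, 0.2306, 0.1064]
ft_force: [0.5, -0.2, -6.1]
grip_width: 0.0106
tool_pos [0.5758 0.2306 0.1065] [0. 0. 0.]
ft_force [ 0.3601 -0.3513 -5.7884] [0.651  0.5571 0.4656]
wrist_torque [-0.0034 -0.0319 -0.0074] [0.0352 0.0139 0.0367]
20.5833 [ 3.808e-01  4.933e-01 -1.126e-01  9.648e-01  1.000e-04  2.431e-01]
t: 20.8
tool_pos: [0.5758, 0.2306, 0.106]
ft_force: [-0.8, -0.9, -5.7]
grip_width: 0.0103
tool_pos [0.5758 0.2306 0.106 ] [0. 0. 0.]
ft_force [ 0.1065  0.5207 -5.4901] [0.1876 0.2451 0.3824]
wrist_torque [-0.0023 -0.0361  0.0066] [0.0283 0.0114 0.0133]
21.05 [ 3.809e-01  4.937e-01 -1.133e-01  9.636e-01  2.000e-04  2.432e-01]
```

Still free 2.1 mm above home, so the lateral error is small. Continuing in 0.5 mm steps.

```bash
for i in 1 2; do python3 -m inch '[{"x":0,"y":0,"z":-0.0005,"wx":0,"wy":0,"wz":0},{"x":0,"y":0,"z":-0.0005,"wx":0,"wy":0,"wz":0}]'|grep -E "tool|force";python3 rd.py|grep -v tcp; done
```

```text
tool_pos: [0.5758, 0.2306, 0.1055]
ft_force: [-0.5, -0.3, -4.6]
tool_pos [0.5758 0.2306 0.1055] [0. 0. 0.]
ft_force [ 0.289   0.0328 -5.5865] [0.3723 0.4496 0.5207]
wrist_torque [ 0.0279 -0.0389 -0.0055] [0.0091 0.0198 0.0405]
21.5167 [ 3.809e-01  4.941e-01 -1.141e-01  9.625e-01  2.000e-04  2.431e-01]
tool_pos: [0.5758, 0.2306, 0.1053]
ft_force: [-1.2, 0.2, -3.7]
tool_pos [0.5758 0.2307 0.1053] [0. 0. 0.]
ft_force [-0.6697 -0.2846 -3.3165] [0.3135 0.5698 0.2198]
wrist_torque [-0.0223  0.129   0.0098] [0.0121 0.0195 0.0484]
21.9833 [ 3.809e-01  4.942e-01 -1.147e-01  9.616e-01  2.000e-04  2.431e-01]
```

Contact on the cone's +x side (Fx −0.9, Fz +2.2): the plate sits about 1.5 mm too far in +x. I'll back off, shift and lower again.

```bash
python3 -m inch '[{"x":0,"y":0,"z":0.0006,"wx":0,"wy":0,"wz":0},{"x":-0.0013,"y":-0.0002,"z":0.0006,"wx":0,"wy":0,"wz":0},{"x":-0.0013,"y":-0.0002,"z":0,"wx":0,"wy":0,"wz":0},{"x":-0.0013,"y":-0.0002,"z":0,"wx":0,"wy":0,"wz":0}]'|grep -E "tool|force";python3 rd.py|grep -v tcp
for i in 1 2; do python3 -m inch '[{"x":0,"y":0,"z":-0.0004,"wx":0,"wy":0,"wz":0},{"x":0,"y":0,"z":-0.0004,"wx":0,"wy":0,"wz":0}]'|grep -E "tool|force";python3 rd.py|grep -v tcp; done
```

```text
tool_pos: [0.5743, 0.2304, 0.1047]
ft_force: [-0.2, -0.4, -4.6]
tool_pos [0.5745 0.2304 0.1048] [0. 0. 0.]
ft_force [-0.2295  0.0571 -5.4088] [0.3816 0.6229 0.515 ]
wrist_torque [-0.0035 -0.0295 -0.0112] [0.0291 0.0185 0.0237]
22.6167 [ 3.813e-01  4.926e-01 -1.185e-01  9.598e-01  1.000e-04  2.436e-01]
tool_pos: [0.5746, 0.2305, 0.1046]
ft_force: [-0.2, -0.8, -5.0]
tool_pos [0.5746 0.2305 0.1047] [0. 0. 0.]
ft_force [ 0.2318  0.3992 -5.4044] [0.5735 0.3831 0.6031]
wrist_torque [ 0.0289 -0.0646 -0.0115] [0.0345 0.0253 0.023 ]
23.0833 [ 3.814e-01  4.927e-01 -1.190e-01  9.589e-01  2.000e-04  2.436e-01]
tool_pos: [0.5746, 0.2305, 0.1044]
ft_force: [-0.1, 0.4, -4.6]
tool_pos [0.5746 0.2305 0.1044] [0. 0. 0.]
ft_force [-0.3869  0.1385 -3.9142] [0.6897 0.5163 0.6081]
wrist_torque [ 0.1283 -0.0164  0.022 ] [0.0237 0.0267 0.0355]
23.55 [ 3.814e-01  4.929e-01 -1.195e-01  9.580e-01  3.000e-04  2.436e-01]
```

```bash
python3 -m inch '[{"x":0,"y":0.0003,"z":0.0003,"wx":0,"wy":0,"wz":0},{"x":0,"y":0.0006,"z":0.0002,"wx":0,"wy":0,"wz":0},{"x":0,"y":0.0006,"z":0,"wx":0,"wy":0,"wz":0},{"x":0,"y":0.0006,"z":0,"wx":0,"wy":0,"wz":0}]'|grep -E "tool|force";python3 rd.py|grep -v tcp
python3 -m inch '[{"x":0,"y":0,"z":-0.0005,"wx":0,"wy":0,"wz":0},{"x":0,"y":0,"z":-0.0005,"wx":0,"wy":0,"wz":0}]'|grep -E "tool|force";python3 rd.py|grep -v tcp
```

```text
tool_pos: [0.5745, 0.2309, 0.1042]
ft_force: [0.1, -0.7, -4.8]
tool_pos [0.5745 0.2309 0.1042] [0. 0. 0.]
ft_force [ 0.0072 -0.3315 -3.9019] [0.3811 0.1231 0.4297]
wrist_torque [-0.0312  0.0296  0.0276] [0.0231 0.0257 0.0372]
24.1833 [ 3.822e-01  4.934e-01 -1.190e-01  9.584e-01  1.000e-04  2.445e-01]
tool_pos: [0.5746, 0.231, 0.1041]
ft_force: [-0.8, -1.2, -0.5]
tool_pos [0.5745 0.231  0.1041] [0. 0. 0.]
ft_force [-1.138  -1.1314 -0.3336] [0.5615 0.3239 0.3918]
wrist_torque [-0.1715  0.2621  0.0477] [0.034  0.027  0.0459]
24.65 [ 3.822e-01  4.933e-01 -1.195e-01  9.576e-01  1.000e-04  2.445e-01]
```

Bearing about 5 N at TCP z 0.1041 (home 0.1039), with small side forces (−1.1, −1.1). Easing sideways by 0.3 mm, then pressing in stages.

```bash
python3 -m inch '[{"x":-0.0003,"y":-0.0003,"z":0,"wx":0,"wy":0,"wz":0},{"x":-0.0003,"y":-0.0003,"z":0,"wx":0,"wy":0,"wz":0}]'|grep -E "tool|force";python3 rd.py
python3 -m inch '[{"x":0,"y":0,"z":-0.0003,"wx":0,"wy":0,"wz":0},{"x":0,"y":0,"z":-0.0005,"wx":0,"wy":0,"wz":0},{"x":0,"y":0,"z":-0.0005,"wx":0,"wy":0,"wz":0}]'|grep -E "tool|force";python3 rd.py
```

```text
tool_pos: [0.5745, 0.2309, 0.1041]
ft_force: [-0.6, 0.6, 0.2]
tool_pos [0.5745 0.2309 0.1041] [0. 0. 0.]
tcp_rot [-6.880e-02  9.976e-01  3.000e-04  4.000e-04] [0. 0. 0. 0.]
ft_force [-1.3516 -0.6907  1.7806] [0.3974 0.6073 0.5985]
wrist_torque [-0.0369  0.2383  0.0246] [0.0354 0.0497 0.0391]
25.1167 [ 3.821e-01  4.929e-01 -1.204e-01  9.567e-01  3.000e-04  2.442e-01]
tool_pos: [0.5745, 0.2309, 0.104]
ft_force: [-1.7, -0.6, 4.9]
tool_pos [0.5745 0.2309 0.104 ] [0. 0. 0.]
tcp_rot [-6.880e-02  9.976e-01  3.000e-04  5.000e-04] [0. 0. 0. 0.]
ft_force [-1.8737 -0.498   4.8322] [0.6625 0.6717 0.3329]
wrist_torque [-0.0911  0.4332  0.0473] [0.0215 0.0372 0.0283]
25.6667 [ 3.820e-01  4.928e-01 -1.208e-01  9.561e-01  2.000e-04  2.443e-01]
```

Bearing about 10 N at home height. One more nudge to about 12 N and a hold of one second.

```bash
python3 -m inch '[{"x":-0.0003,"y":0,"z":-0.0001,"wx":0,"wy":0,"wz":0},{"x":-0.0003,"y":0,"z":-0.0002,"wx":0,"wy":0,"wz":0},{"x":-0.0003,"y":0,"z":-0.0002,"wx":0,"wy":0,"wz":0},{"x":-0.0003,"y":0,"z":-0.0002,"wx":0,"wy":0,"wz":0},{"x":-0.0003,"y":0,"z":-0.0002,"wx":0,"wy":0,"wz":0},{"x":-0.0003,"y":0,"z":-0.0002,"wx":0,"wy":0,"wz":0},{"x":-0.0003,"y":0,"z":-0.0002,"wx":0,"wy":0,"wz":0},{"x":-0.0003,"y":0,"z":-0.0002,"wx":0,"wy":0,"wz":0},{"x":-0.0003,"y":0,"z":-0.0002,"wx":0,"wy":0,"wz":0},{"x":-0.0003,"y":0,"z":-0.0002,"wx":0,"wy":0,"wz":0},{"x":-0.0003,"y":0,"z":-0.0002,"wx":0,"wy":0,"wz":0},{"x":-0.0003,"y":0,"z":-0.0002,"wx":0,"wy":0,"wz":0}]';python3 rd.py
```

```text
t: 26.72
tool_pos: [0.5745, 0.2309, 0.104]
tcp_rot: [-0.069, 0.998, 0.0, 0.001]
ft_force: [-1.7, -0.2, 5.2]
grip_width: 0.0109
tool_pos [0.5745 0.2309 0.104 ] [0. 0. 0.]
tcp_rot [-6.880e-02  9.976e-01  3.000e-04  8.000e-04] [0. 0. 0. 0.]
ft_force [-1.8861 -0.6294  5.6985] [0.4428 0.1899 0.2114]
wrist_torque [-0.1344  0.3576  0.0108] [0.031  0.013  0.0256]
26.9667 [ 3.822e-01  4.923e-01 -1.215e-01  9.551e-01  1.000e-04  2.445e-01]
```

```bash
python3 -m inch '[{"x":0,"y":0,"z":-0.0003,"wx":0,"wy":0,"wz":0},{"x":0,"y":0,"z":-0.0003,"wx":0,"wy":0,"wz":0},{"x":0,"y":0,"z":-0.0003,"wx":0,"wy":0,"wz":0},{"x":0,"y":0,"z":-0.0003,"wx":0,"wy":0,"wz":0},{"x":0,"y":0,"z":-0.0003,"wx":0,"wy":0,"wz":0},{"x":0,"y":0,"z":-0.0003,"wx":0,"wy":0,"wz":0}]'|grep -E "tool|force";python3 rd.py|grep -E "tool|force"
python3 -m inch '[{"x":0,"y":0,"z":0.0005,"wx":0,"wy":0,"wz":0},{"x":0,"y":0,"z":0.0009,"wx":0,"wy":0,"wz":0},{"x":0,"y":0,"z":0.0009,"wx":0,"wy":0,"wz":0}]'|grep -E "tool|force";python3 rd.py|grep -E "tool|force|tcp"
```

```text
tool_pos: [0.5745, 0.2309, 0.1039]
ft_force: [-1.9, -1.4, 7.0]
tool_pos [0.5745 0.2309 0.1039] [0. 0. 0.]
ft_force [-2.169  -0.9727  6.9493] [0.281  0.4075 0.3604]
tool_pos: [0.5745, 0.231, 0.104]
ft_force: [-0.4, -0.1, 3.5]
tool_pos [0.5745 0.2309 0.104 ] [0. 0. 0.]
tcp_rot [-6.880e-02  9.976e-01  3.000e-04  6.000e-04] [0. 0. 0. 0.]
ft_force [-0.3887 -0.4855  4.3132] [0.3867 0.6178 0.528 ]
```

Pressed to about 12.5 N for over a second at z 0.1039. Now relaxing to roughly zero tool force and opening.

```bash
python3 -m inch '[{"x":0,"y":0,"z":0.0004,"wx":0,"wy":0,"wz":0},{"x":0,"y":0,"z":0.0007,"wx":0,"wy":0,"wz":0},{"x":0,"y":0,"z":0.0007,"wx":0,"wy":0,"wz":0}]'|grep -E "tool|force"; python3 -m inch '[{"x":0,"y":0,"z":0,"wx":0,"wy":0,"wz":0},{"x":0,"y":0,"z":0,"wx":0,"wy":0,"wz":0},{"x":0,"y":0,"z":0,"wx":0,"wy":0,"wz":0},{"x":0,"y":0,"z":0,"wx":0,"wy":0,"wz":0},{"x":0,"y":0,"z":0,"wx":0,"wy":0,"wz":0},{"x":0,"y":0,"z":0,"wx":0,"wy":0,"wz":0}]' -1
python3 - <<'E'
from h import *
s=snap("wrist","w9");s=snap("side","side9")
im=cv2.cvtColor(s["frame"],cv2.COLOR_RGB2BGR)[200:350,70:270];cv2.imwrite("pics/side9c.png",cv2.resize(im,(800,600),interpolation=2))
E
```

```text
tool_pos: [0.5744, 0.2309, 0.104]
ft_force: [2.1, 0.1, -0.6]
t: 29.12
tool_pos: [0.5738, 0.2306, 0.1042]
tcp_rot: [-0.069, 0.998, 0.0, -0.0]
ft_force: [0.5, -0.8, 0.5]
grip_width: 0.0815
```

View pics/side9c.png

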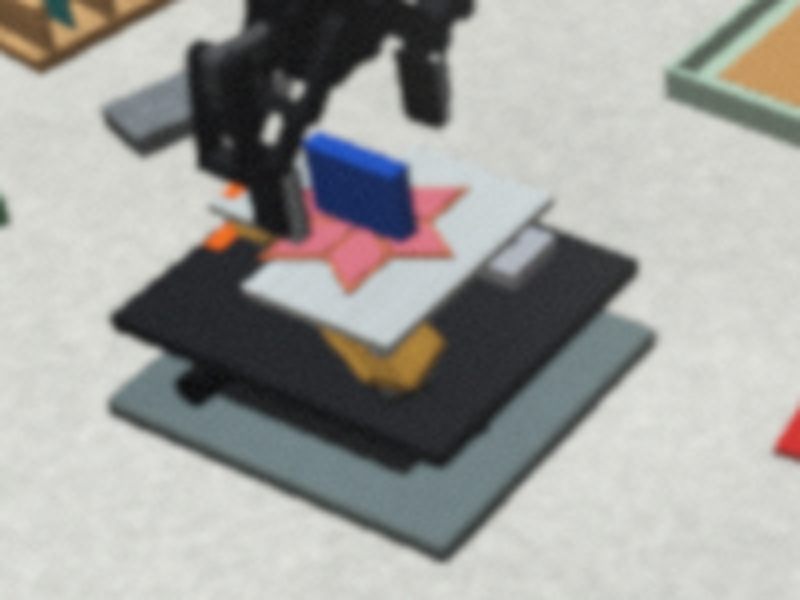

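Fingers are clear and the plate sits level over the groove (385,350) and flat (515,250). Retreating straight up, then checking the height.

```bash
python3 -m inch '[{"x":0,"y":0,"z":0.005,"wx":0,"wy":0,"wz":0},{"x":0,"y":0,"z":0.02,"wx":0,"wy":0,"wz":0},{"x":0,"y":0,"z":0.05,"wx":0,"wy":0,"wz":0},{"x":0,"y":0,"z":0.08,"wx":0,"wy":0,"wz":0},{"x":0,"y":0,"z":0.11,"wx":0,"wy":0,"wz":0},{"x":0,"y":0,"z":0.14,"wx":0,"wy":0,"wz":0},{"x":0.02,"y":0,"z":0.16,"wx":0,"wy":0,"wz":0},{"x":0.05,"y":0,"z":0.16,"wx":0,"wy":0,"wz":0},{"x":0.05,"y":0,"z":0.16,"wx":0,"wy":0,"wz":0},{"x":0.05,"y":0,"z":0.16,"wx":0,"wy":0,"wz":0}]' -1
python3 - <<'E'
from m import *
W=snap("wrist","w10")
import subprocess
E
python3 -m inch '[{"x":0,"y":-0.03,"z":0,"wx":0,"wy":0,"wz":0},{"x":0,"y":-0.06,"z":0,"wx":0,"wy":0,"wz":0},{"x":0,"y":-0.08,"z":0,"wx":0,"wy":0,"wz":0},{"x":0,"y":-0.08,"z":0,"wx":0,"wy":0,"wz":0},{"x":0,"y":-0.08,"z":0,"wx":0,"wy":0,"wz":0}]' >/dev/null
python3 - <<'E'
from m import *
a=load("w10");b=snap("wrist","w11")
A=cv2.cvtColor(a["frame"],cv2.COLOR_RGB2BGR);B=cv2.cvtColor(b["frame"],cv2.COLOR_RGB2BGR)
cv2.imwrite("pics/pair.png",np.vstack([np.hstack([cv2.resize(A[:300],(400,188)),cv2.resize(B[:300],(400,188))]),np.zeros((10,800,3),np.uint8),cv2.resize(A[0:330,150:550],(800,380))[:380]])[:600])
K=[]
for s in(a,b):
    h=cv2.cvtColor(s["frame"],cv2.COLOR_RGB2HSV)
    for nm,lo,hi in(("bar",(100,120,110),(130,255,255)),("pink",(165,60,80),(180,160,255))):
        m=cv2.inRange(h,lo,hi);m[330:]=0
        n,l,t,c=cv2.connectedComponentsWithStats(m);i=np.argmax(t[1:,4])+1;print(nm,c[i],t[i])
        p=np.argwhere(l==i)[:,::-1]
        if nm=="bar":
            P=np.float32([onplane(s,u,v,.136)[:2]*1000 for u,v in p]);print(cv2.minAreaRect(P)); K.append(c[i])
print("bar top tri",tri((a,*K[0]),(b,*K[1])))
E
```

```text
t: 30.05
tool_pos: [0.625, 0.2306, 0.2642]
tcp_rot: [-0.068, 0.998, 0.0, 0.0]
ft_force: [0.2, -0.4, 0.3]
grip_width: 0.0856
bar [337.81879845 155.31686047] [ 331  121   15   71 1032]
((573.6436157226562, 231.2760467529297), (46.31294250488281, 9.45281982421875), 7.981411933898926)
pink [310.16347382 149.96615581] [ 288  122   42   58 1566]
bar [451.70289133 174.78664008] [ 442  141   21   69 1003]
((573.33984375, 229.30491638183594), (46.53916931152344, 10.075334548950195), 8.329657554626465)
pink [470.22887701 166.97112299] [458 139  31  59 935]
bar top tri (array([0.57329012, 0.23122783, 0.12992222]), np.float64(3.0350140873255958e-05))
```

View pics/pair.png

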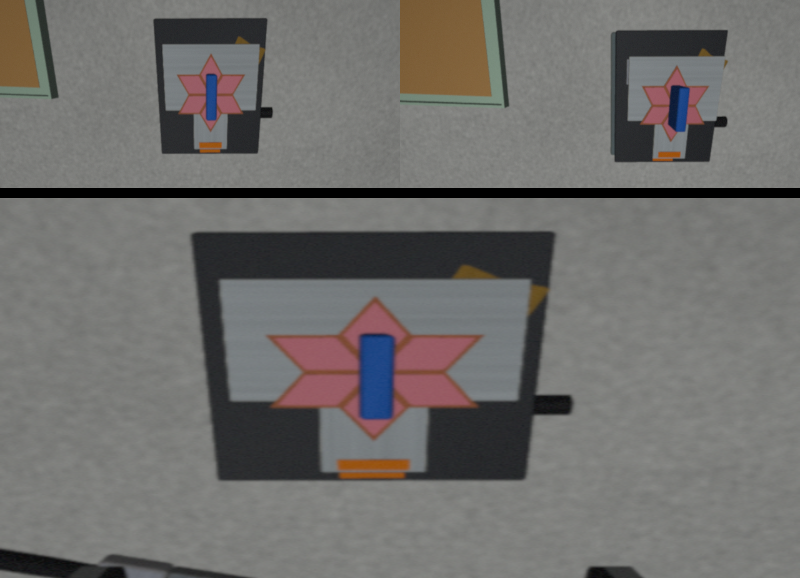

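The plate lies square on the stand, its stripe just over the stand's stripe. The bar-top triangulation of 0.130 disagrees with 0.136, and lower than seated is impossible. The arm was probably still settling for the second picture, so I'll repeat it at rest.

Run:
```python
from m import *
def bar(s,box=(0,0,640,330),lo=(100,120,110)):
    return blob(s,box,lo,(130,255,255))[0][0]
for i in range(3): b=snap("wrist","w12")
a=load("w10");print("wrist pair",tri((a,*bar(a)),(b,*bar(b))),ray(b,0,0)[0],ray(load("w11"),0,0)[0])
S=snap("side","side12");T=snap("top","top12")
ks=blob(S,(120,200,220,280),(100,120,40),(130,255,255))[0];kt=blob(T,(150,140,220,220),(100,120,40),(130,255,255))[0]
print(ks[0],ks[1],kt[0],kt[1]);print("side/top, bar middle-ish",tri((S,*ks[0]),(T,*kt[0])))
ref=load("side9");k9=blob(ref,(120,200,220,280),(100,120,40),(130,255,255))[0];print("moved since release px",ks[0]-k9[0])
# expected vs start-pose same method: start gave .0656 with grip at .054
```

```text
wrist pair (array([0.57330447, 0.23123039, 0.12986186]), np.float64(4.49068196668299e-05)) [0.53956318 0.14029223 0.40653862] [0.53899851 0.13874529 0.40675765]Traceback (most recent call last):
  File "<stdin>", line 7, in <module>
IndexError: list index out of range
```

Run:
```python
from m import *
S=load("side12") 
q=blob(S,(130,225,190,265),(100,100,30),(130,255,255));k9=blob(load("side9"),(130,225,190,265),(100,100,30),(130,255,255))
print(q[0][0],q[0][1],k9[0][0],k9[0][1])
# predicted bar corners if home: grip (.5745,.2309), yaw .138
c,s_=np.cos(.138),np.sin(.138)
for nm,z in(("top",.136),("bot",.096)):
    print(nm,[np.round(proj(S,(.5745+x*c-y*s_,.2309+x*s_+y*c,z)),1).tolist() for x,y in((25,6),(25,-6),(-25,-6),(-25,6)) for x,y in((x/1000,y/1000),)])
for f in("w10","w12"):
    W=load(f);print(f,[np.round(proj(W,(.5745+x*c,.2309+x*s_,.136)),1).tolist() for x in(-.025,0,.025)],blob(W,(0,0,640,330),(100,120,110),(130,255,255))[0][:2])
print("wrist+side using bar top near edge")
```

```text
[159.51859956 245.91684902] [147 233  26  27 457] [159.26077586 245.70474138] [145 233  28  26 464]
top [[143.0, 232.7], [147.7, 229.0], [170.8, 237.6], [166.2, 241.4]]
bot [[146.6, 250.9], [151.1, 247.2], [173.7, 256.0], [169.3, 259.8]]
w10 [[337.6, 119.3], [337.3, 158.2], [337.1, 194.8]] (array([337.81879845, 155.31686047]), array([ 331,  121,   15,   71, 1032], dtype=int32))
w12 [[455.2, 139.2], [451.3, 176.9], [447.7, 212.4]] (array([449.60219342, 173.77168495]), array([ 440,  140,   21,   69, 1003], dtype=int32))
wrist+side using bar top near edge
```

The side view's bar sits within 2–4 px of the predicted home outline. The plate's near corner dropped (5.75, 22) px between the level hold at +49 mm and now, against (5.2, 22.9) predicted. Both fit home within calibration noise. The TCP height under press (0.1039) is the sharper evidence. Handing in.

```bash
python3 -c "
from rig import env
s=env.get_state();print(s['t'],s['tool_pos'],s['ft_force']);print(env.close_job())"
```

```text
30.8167 [0.62369888 0.15181632 0.2642496 ] [-0.41433282  0.07883472 -0.39253967]
the job is handed in; nothing more can be done
None
```

I settled the jig plate on the stand, bedded it at about 12.5 N for roughly a second, released it and handed the job in at 30.8 s. No verdict came back.

- **Regrasp:** My first grasp could not reach the stand's yaw because the last joint hit its limit, tilting the held plate about 0.035 rad. I set the plate back in the tray, gripped it half a turn round and lifted it again.
- **Seating:** The cone's side force showed the plate 1.5 mm off. I shifted it and felt it down until the gripper was at the seated height (TCP 0.1039 to 0.1041 m, 0.1039 expected). A further 0.3 mm sideways command did not move it. I then eased off to about 0 N and opened the fingers.
- **Checks that agreed:** The side camera shows the plate resting level. Its drop matches the expected drop within about 1 px (2 mm), and its yaw is about 0.14 rad, the same as the stand's. The arm was well clear at the end, with tool forces at noise level.
- **Check that disagreed:** The two-view wrist measurement of the bar's top gave 0.130 m against 0.136 m expected. It gave the same after the arm had settled. A plate below its seats is not possible, so I put this down to wrist-camera calibration error; opposite views of the bar in the tray had already differed by about 5 mm each way.
- **Not checked:** I did not measure the spool, cup and lid again afterwards, but nothing went near them.

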